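# Load the drying station with washed battery cases

## Task

Get the drying station ready to run: slide its clear guard fully open, hang every washed battery case from the draining mat mouth-down on a drying peg of its own (any peg) with its rim right down on the ribs, push the filter cassette fully home into its slot in the station's front, and when all cases hang slide the guard fully shut over them. Leave the battery pack, the tape roll and the marker where they lie.

Things in the scene. Friction and masses are not known exactly. Their poses are not given: they have to be found in the camera images.
- station: Fixed drying station, origin on the bench under the centre of its peg bay: x to the back, y along the guard track, z up. Grey base x -115..115, y -100..320, 40 mm high, front facing -x. The peg bay (steel deck, four pegs) is at y -100..100; at y 117..307 a fan box stands on the base (top at z 98), over which the open guard parks.
- guard (a joint): Sliding guard of the station: an open-ended tunnel of clear sheet, 190 mm long along y, 208 mm wide, top at z 178, with no end walls, running along the station's y on tracks with about 2 N of friction. 0 = shut (over the peg bay), grows to +0.205 m = fully open (over the fan box); it stays where it is left.
- guard_handle (a point): Middle of the bow handle on top of the guard: a round steel bar 12 mm thick, 84 mm of it straight along the station's x, 32 mm above the guard's top (26 mm clear below it); moves with the guard.
- mat: Ribbed draining mat, fixed on the bench, 310 (x) x 280 (y) x 3 mm thick; origin at the middle of its underside. The cases lie on it on a broad face, closed end towards the robot, mouth away from it (+x), to within 0.35 rad.
- filter: Loose black filter cassette, about 120 g, pale pleats on top, lies flat, z up. Origin: underside middle of the back face of its front plate. From there the body runs 90 mm along +x (52 wide, 22 high, last 6 mm narrowed); towards -x the front plate (6 mm thick, 66 wide, 34 high), then a pull tab (20 mm more, 40 wide, at heights 12 to 22 mm).
- slot (a point): Middle of the lower edge (at bench level) of the filter slot's mouth in the station's front face, axes as the station's. The slot runs 100 mm along +x, inside 55 mm wide and 25 mm high; its floor is the bench. Cassette home: its front plate rests against the front face, its origin at this point.
- peg1 (a point): Foot of an upright drying peg (front, next to the fan box), at the top of the ribs on which a case's rim stands (46 mm above the bench), axes as the station's. The peg is a rod loop 85 mm tall above this point, 40 mm wide in x and 10 mm thick in y, rounded at the top; pegs are 110 mm apart in x and 100 mm in y.
- peg2 (a point): Foot of an upright drying peg (back, next to the fan box), at the top of the ribs on which a case's rim stands (46 mm above the bench), axes as the station's. The peg is a rod loop 85 mm tall above this point, 40 mm wide in x and 10 mm thick in y, rounded at the top; pegs are 110 mm apart in x and 100 mm in y.
- peg3 (a point): Foot of an upright drying peg (front, away from the fan box), at the top of the ribs on which a case's rim stands (46 mm above the bench), axes as the station's. The peg is a rod loop 85 mm tall above this point, 40 mm wide in x and 10 mm thick in y, rounded at the top; pegs are 110 mm apart in x and 100 mm in y.
- peg4 (a point): Foot of an upright drying peg (back, away from the fan box), at the top of the ribs on which a case's rim stands (46 mm above the bench), axes as the station's. The peg is a rod loop 85 mm tall above this point, 40 mm wide in x and 10 mm thick in y, rounded at the top; pegs are 110 mm apart in x and 100 mm in y.
- case1: Open-ended aluminium battery case, loose, about 110 g (may be absent): flat rectangular can 105 mm long (its x) x 58 mm wide (its y) x 36 mm thick (its z), walls 2.5 mm, closed at the +x end, open mouth at the -x end. Origin at the middle of the broad face it lies on at the start; z up when lying so. Inside 53 x 31 mm and 102 mm deep.
- case1_mouth (a point): Centre of the mouth of case1, axes as the case.
- case2: Open-ended aluminium battery case, loose, about 110 g (may be absent): flat rectangular can 105 mm long (its x) x 58 mm wide (its y) x 36 mm thick (its z), walls 2.5 mm, closed at the +x end, open mouth at the -x end. Origin at the middle of the broad face it lies on at the start; z up when lying so. Inside 53 x 31 mm and 102 mm deep.
- case2_mouth (a point): Centre of the mouth of case2, axes as the case.
- case3: Open-ended aluminium battery case, loose, about 110 g (may be absent): flat rectangular can 105 mm long (its x) x 58 mm wide (its y) x 36 mm thick (its z), walls 2.5 mm, closed at the +x end, open mouth at the -x end. Origin at the middle of the broad face it lies on at the start; z up when lying so. Inside 53 x 31 mm and 102 mm deep.
- case3_mouth (a point): Centre of the mouth of case3, axes as the case.
- case4: Open-ended aluminium battery case, loose, about 110 g (may be absent): flat rectangular can 105 mm long (its x) x 58 mm wide (its y) x 36 mm thick (its z), walls 2.5 mm, closed at the +x end, open mouth at the -x end. Origin at the middle of the broad face it lies on at the start; z up when lying so. Inside 53 x 31 mm and 102 mm deep.
- case4_mouth (a point): Centre of the mouth of case4, axes as the case.
- pack_11: Bystander: blue battery pack, 119 x 52 x 9 mm, lying behind the work.
- black_tape: Bystander: roll of black tape, 53 mm across, 19 mm high, lying behind the work.
- marker: Bystander: marker pen, 135 mm long, 17 mm thick, lying to the right of the mat.

How it is judged:
On the way, in this order (a step that is already met when the one before it is completed fails the run):
1. the guard is slid fully open (value of joint guard above 0.18 m), for 0.2 s.
2. every case present hangs mouth-down on a peg, rim on the ribs (((horizontal distance between case1_mouth and peg1 below 0.016 m and z of case1_mouth in the frame of peg1 below 0.005 m and angle between case1's own x axis and vertical below 0.12 rad) or (horizontal distance between case1_mouth and peg2 below 0.016 m and z of case1_mouth in the frame of peg2 below 0.005 m and angle between case1's own x axis and vertical below 0.12 rad) or (horizontal distance between case1_mouth and peg3 below 0.016 m and z of case1_mouth in the frame of peg3 below 0.005 m and angle between case1's own x axis and vertical below 0.12 rad) or (horizontal distance between case1_mouth and peg4 below 0.016 m and z of case1_mouth in the frame of peg4 below 0.005 m and angle between case1's own x axis and vertical below 0.12 rad)) and ((horizontal distance between case2_mouth and peg1 below 0.016 m and z of case2_mouth in the frame of peg1 below 0.005 m and angle between case2's own x axis and vertical below 0.12 rad) or (horizontal distance between case2_mouth and peg2 below 0.016 m and z of case2_mouth in the frame of peg2 below 0.005 m and angle between case2's own x axis and vertical below 0.12 rad) or (horizontal distance between case2_mouth and peg3 below 0.016 m and z of case2_mouth in the frame of peg3 below 0.005 m and angle between case2's own x axis and vertical below 0.12 rad) or (horizontal distance between case2_mouth and peg4 below 0.016 m and z of case2_mouth in the frame of peg4 below 0.005 m and angle between case2's own x axis and vertical below 0.12 rad)) and ((horizontal distance between case3_mouth and peg1 below 0.016 m and z of case3_mouth in the frame of peg1 below 0.005 m and angle between case3's own x axis and vertical below 0.12 rad) or (horizontal distance between case3_mouth and peg2 below 0.016 m and z of case3_mouth in the frame of peg2 below 0.005 m and angle between case3's own x axis and vertical below 0.12 rad) or (horizontal distance between case3_mouth and peg3 below 0.016 m and z of case3_mouth in the frame of peg3 below 0.005 m and angle between case3's own x axis and vertical below 0.12 rad) or (horizontal distance between case3_mouth and peg4 below 0.016 m and z of case3_mouth in the frame of peg4 below 0.005 m and angle between case3's own x axis and vertical below 0.12 rad)) and ((horizontal distance between case4_mouth and peg1 below 0.016 m and z of case4_mouth in the frame of peg1 below 0.005 m and angle between case4's own x axis and vertical below 0.12 rad) or (horizontal distance between case4_mouth and peg2 below 0.016 m and z of case4_mouth in the frame of peg2 below 0.005 m and angle between case4's own x axis and vertical below 0.12 rad) or (horizontal distance between case4_mouth and peg3 below 0.016 m and z of case4_mouth in the frame of peg3 below 0.005 m and angle between case4's own x axis and vertical below 0.12 rad) or (horizontal distance between case4_mouth and peg4 below 0.016 m and z of case4_mouth in the frame of peg4 below 0.005 m and angle between case4's own x axis and vertical below 0.12 rad))), for 0.3 s.
At the end, for the whole second after the job is handed in: Each case present: mouth down on a peg (mouth within 16 mm of it sideways, under 5 mm above the ribs, axis within 0.12 rad of vertical), at rest. Cassette's front plate within 4 mm of the station's face, 4 mm sideways, in line to 0.06 rad. Guard shut to within 8 mm (all of step 2 and linear speed of each of case1, case2, case3, case4, filter below 0.02 m/s and x of filter in the frame of slot above -0.004 m and y of filter in the frame of slot between -0.004 and 0.004 m and z of filter in the frame of slot below 0.006 m and angle between the x axis of filter and the x axis of station, either way round below 0.06 rad and value of joint guard below 0.008 m); the robot touches nothing.
It fails at once if a bystander (battery pack, tape roll or marker) is moved more than 40 mm (distance of any of pack_11, black_tape, marker from where it was at the start of the episode above 0.04 m).
Of case1, case2, case3, case4 only 2 to 4 are there at a start; the rules pass over those that are not, and their reading is None.
At some moment in a run one of case1, case2, case3, case4, filter may be knocked a few centimetres aside while the robot is not near it.
It also fails if it takes over 210 s, if anything falls off the work surface, if the arm or the gripper's body presses on something with over 40 N, if the wrist force passes 120 N, or if a joint passes its speed limit or range.

## Robot

A 7-joint arm with a two-finger parallel gripper is mounted at the origin on a cart in front of the work surface, level with it; the furniture and walls round the work are solid. World frame = base frame: x ahead of the robot, y to its left, z up, the work surface at z = 0. Lengths are in m, angles in rad, forces in N, time in s.
With the tool pointing down it reaches from about 0.4 to 0.85 m from the base axis. Payload 10.4 kg.
Tool frame: the origin (TCP) lies on the mounting face of the last link; the fingertips stand 173 mm ahead of it and the grasp point (between the pads) lies 155 mm ahead of it (manip.tip_extent is the distance from the TCP to the fingertips, in m); z points along the fingers, y is the line along which they close (so a half turn about z gives the same grasp; the last joint's range is limited). The gripper opens to 85 mm and grips with 20 to 120 N. Pads are 22 mm wide; open, the fingers measure 114 mm over their backs; the gripper's body (76 mm by 85 mm) begins 54 mm behind the grasp point. The pads swing forward as they close: fully open they stand 13 mm farther back than shut.
Start: joints at [-1.311, 0.332, -0.065, 1.46, 0.022, 1.35, -0.088], TCP at [0.174, 0.6, 0.405] pointing down, gripper open.
Joint ranges: [-2.6, 2.6], [-0.5, 2.12], [-1.47, 1.34], [0.16, 2.42], [-1.27, 4.41], [0.06, 2.06], [-2.6, 2.6]. Speed limits (rad/s): [2.22, 2.22, 2.79, 2.79, 3.14, 3.14, 3.14].

## Interface

Orientations are given as a unit quaternion [x, y, z, w].
In Python, from workcell import manip gives the robot as it stands.
- The arm moves only by the tool move_arm, never from a script. Its argument "plan" is one flat list of numbers, 7 for each row, row after row: the turn, a rotation vector about the tool's x, y, z in rad, then the shift along the tool's x, y, z in m, then the finger opening in m, from 0 to 0.0854. In form: [ax, ay, az, dx, dy, dz, gripper, ax, ay, az, dx, dy, dz, gripper, ...]. A call has 1 to 12 rows; each row is the pose to reach, as a shift and turn from the pose commanded when the call began, along the tool's axes at that moment; what a row does not reach only later rows make up. A row lasts 1/8 s, in which the tool goes at most 62.5 mm and 10.7 degrees, less where a joint would pass 70% of its speed; a pose out of reach is approached as far as the arm can. A call with a gripper value outside its range is refused whole. The fingers move at their own pace and stop on an object; "squeeze" is the grip in N (left out, the last holds). Time passes only in rows, so rows that repeat a pose let the fingers close. It gives the time, the measured TCP pose, the force, the opening and the grip force at its end, in the units of the state.
- manip.get_obs(): the state, without advancing time (a new reading comes with each control period).
- manip.camera(name): name is "scene" or "top" or "wrist"; returns a dict with "color" (480x640x3 uint8, red, green, blue), "fx", "fy", "cx", "cy" (pixels), "cam_to_world" (4x4, takes a point from camera to world coordinates); the wrist camera has in their place "mount" (4x4, takes a point from camera to tool coordinates, whose origin is the TCP and whose axes are the flange's). Camera axes: x right, y down, z forward; pixel columns grow to the right and rows downward; lengths in m; the calibration is good to about 2 mm. The wrist camera is an equidistant fisheye: a pixel r from the principal point sees the ray r / f radians off the axis. A picture is of the moment at which its call begins: read the wrist's pose just before it. There is no depth.
- manip.hand_in(): hands the job in; it is judged then, once.
Trained networks look in a picture, given as the dict that the camera call returned (one of the last four; its "shot" number tells which), for a name from the list of things; names that differ only in an ending like _2 or _b are one class to them, and where a whole thing is asked for, a point or a joint stands for the part that bears it (a point fixed in the world has none). Each returns a list of dicts, best first, with "conf" (0 to 1); they miss things now and then, are a little off and sometimes report something else, mostly with a low value. They report only what shows in the picture. A call takes as long as a camera call.
- manip.look_for(picture, label): "position" ([x, y, z] in m, in the coordinates of the camera as it stood for that picture, good to about 4 mm: the middle of the surface that is visible of it).
- manip.silhouettes(picture, label): "pixels" (480x640 bool, what is visible of it).
- manip.tip_of(picture, label): "position" ([x, y, z] in m, in the coordinates of the camera as it stood for that picture, good to about 4 mm: a listed point, or the origin of a listed thing).
The state is a dict: "clock": time; "joint_pos": joint angles; "joint_velocities": joint speeds; "tau": joint torques, N m; "position": TCP position; "ee_rot": TCP orientation; "ft_force": force on the tool from outside, world axes, zero at the start; "torque": the same for the moment, N m; "grip_width": opening from 0.0 (shut) to 1.0 (fully open); "grasp_force": force on a finger pad.
Only numpy, scipy, OpenCV 4.12 (cv2) and the standard library are available. Lean on these libraries where they do the work, as an engineer would, in place of code of your own. Each camera call takes 0.05 s, during which the arm holds its last target. There are 200 camera calls.

## Working session

There is one attempt and no reset: what is moved stays moved. The work goes in short steps, Python scripts to look and compute and a tool call to move; the robot and the scene stay as the last step left them, time stands still between calls to the robot, and variables do not carry over. Pictures are saved under pics/ and viewed, at most 17 in all, crops included, and the job is handed in when it is done.

Besides the shell and the picture viewer there is one more tool, called by a JSON object that holds its "fn" and its "kwargs", one argument or row to a line. move_arm: Moves the arm, as the interface text tells. Its arguments: {"type":"object","properties":{"plan":{"type":"array","items":{"type":"number"}},"squeeze":{"type":"number"}},"required":["plan"]}

```bash
ls; mkdir -p pics; cat > h.py <<'E'
import numpy as np, cv2
from workcell import manip
from scipy.spatial.transform import Rotation as R
np.set_printoptions(precision=4,suppress=True)
def T_tool():
    o=manip.get_obs(); T=np.eye(4); T[:3,:3]=R.from_quat(o["ee_rot"]).as_matrix(); T[:3,3]=o["position"]; return T
def shot(name):
    T=T_tool(); p=manip.camera(name)
    p["W"]=T@np.array(p["mount"]) if name=="wrist" else np.array(p["cam_to_world"])
    return p
def save(p,f): cv2.imwrite("pics/"+f,cv2.cvtColor(p["color"],cv2.COLOR_RGB2BGR))
def w(p,pos): return (p["W"]@np.append(pos,1))[:3]
def proj(p,X):
    c=(np.linalg.inv(p["W"])@np.append(X,1))[:3]
    return np.array([p["fx"]*c[0]/c[2]+p["cx"],p["fy"]*c[1]/c[2]+p["cy"]])
def ray(p,uv):
    d=np.array([(uv[0]-p["cx"])/p["fx"],(uv[1]-p["cy"])/p["fy"],1.])
    if "mount" in p:
        a=np.hypot(d[0],d[1]); d=np.array([0,0,1.]) if a<1e-9 else np.array([d[0]/a*np.sin(a),d[1]/a*np.sin(a),np.cos(a)])
    return p["W"][:3,3],p["W"][:3,:3]@d
def onz(p,uv,z):
    o,d=ray(p,uv); return o+d*(z-o[2])/d[2]
def state():
    o=manip.get_obs(); print("t",o["clock"],"p",np.array(o["position"]),"q",np.array(o["ee_rot"]),"F",np.array(o["ft_force"]),"g",o["grip_width"],o["grasp_force"]); print("j",np.array(o["joint_pos"]))
E
cat > a.py <<'E'
from h import *
state()
for n in ("top","scene"):
    p=shot(n); save(p,n+"0.png"); print(n,p["fx"],p["W"].round(3).tolist())
    for l in ["slot","peg1","peg2","peg3","peg4","guard_handle","filter","case1","case1_mouth","mat","station","marker","pack_11","black_tape"]:
        for d in manip.tip_of(p,l)[:5]:
            print(l,round(d["conf"],2),w(p,d["position"]))
E
python3 a.py
```

```text
pics
t 0.0 p [0.1743 0.6001 0.4039] q [ 0.1409  0.99   -0.0007 -0.0001] F [-0.0066  0.7223 -0.2547] g 1.0028044273789023 0.0
j [-1.3106  0.3329 -0.0647  1.4609  0.0216  1.3499 -0.0885]
top 580.8505807469023 [[0.018, -0.996, 0.083, 0.468], [-1.0, -0.018, 0.006, -0.093], [-0.005, -0.083, -0.997, 1.457], [0.0, 0.0, 0.0, 1.0]]
slot 0.61 [0.4866 0.3027 0.0002]
slot 0.49 [ 0.6464 -0.2174  0.0201]
peg1 0.9 [0.6343 0.0272 0.0482]
peg1 0.89 [0.5255 0.0336 0.0476]
peg1 0.42 [ 0.3967 -0.0059 -0.0049]
peg1 0.17 [ 0.5547 -0.4644 -0.0024]
peg2 0.9 [0.6343 0.0272 0.0482]
peg2 0.89 [0.5255 0.0336 0.0476]
peg2 0.42 [ 0.3967 -0.0059 -0.0049]
peg2 0.17 [ 0.5547 -0.4644 -0.0024]
peg3 0.9 [0.6343 0.0272 0.0482]
peg3 0.89 [0.5255 0.0336 0.0476]
peg3 0.42 [ 0.3967 -0.0059 -0.0049]
peg3 0.17 [ 0.5547 -0.4644 -0.0024]
peg4 0.9 [0.6343 0.0272 0.0482]
peg4 0.89 [0.5255 0.0336 0.0476]
peg4 0.42 [ 0.3967 -0.0059 -0.0049]
peg4 0.17 [ 0.5547 -0.4644 -0.0024]
guard_handle 0.56 [0.5831 0.0803 0.21  ]
filter 0.92 [ 0.3983 -0.0101 -0.004 ]
case1 0.66 [ 0.596  -0.2143 -0.0015]
case1 0.6 [ 0.4229 -0.1923 -0.0018]
case1_
[... 646 characters left out ...]
0.1258 0.0456]
peg3 0.77 [0.5362 0.138  0.0458]
peg3 0.57 [0.5267 0.036  0.0444]
peg4 0.96 [0.6372 0.0223 0.0408]
peg4 0.79 [0.6464 0.1258 0.0456]
peg4 0.77 [0.5362 0.138  0.0458]
peg4 0.57 [0.5267 0.036  0.0444]
guard_handle 0.77 [0.5829 0.0813 0.2077]
filter 0.86 [ 0.4049 -0.0054 -0.0002]
filter 0.72 [ 0.6476 -0.2138  0.0198]
case1 0.73 [ 0.5919 -0.2143 -0.0013]
case1 0.71 [ 0.4279 -0.192   0.0047]
case1 0.71 [ 0.7997 -0.0763  0.0003]
mat 0.79 [ 0.5064 -0.2645  0.0002]
mat 0.18 [0.5847 0.0849 0.0001]
station 0.66 [0.5849 0.0832 0.0036]
marker 0.9 [ 0.5592 -0.4683  0.0005]
pack_11 0.93 [ 0.7992 -0.073   0.0009]
pack_11 0.28 [ 0.4835 -0.1853  0.0223]
black_tape 0.47 [ 0.7125 -0.1269  0.0048]
```

View pics/top0.png

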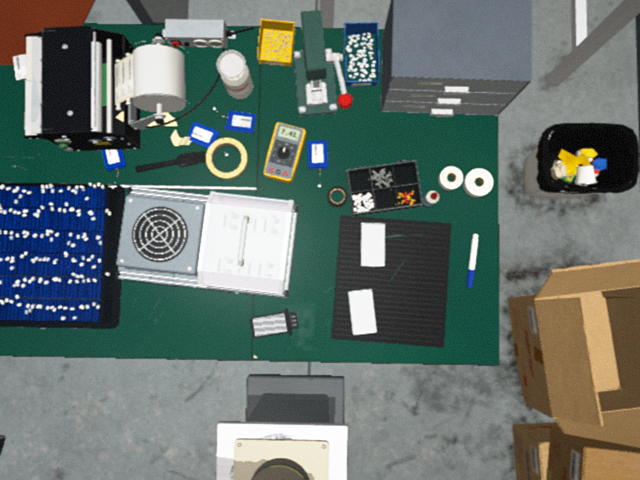

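View pics/scene0.png

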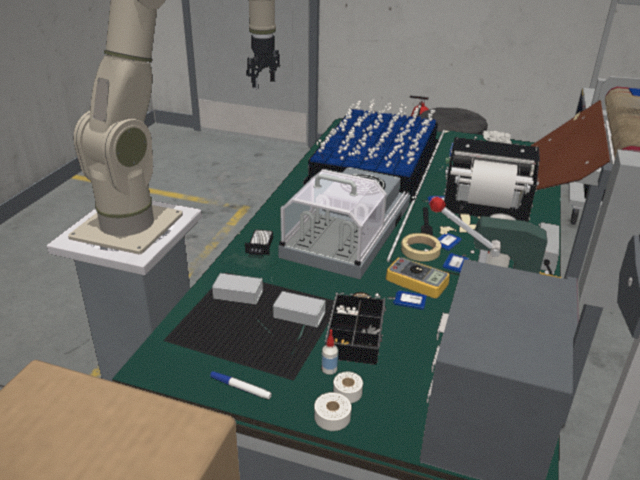

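The top view shows two cases, at about (373,245) and (362,312), with closed ends toward the robot. The cassette is at (273,325) with its tab to the right. The guard is shut, with its handle at (244,240). I'll add a planner helper and go above the handle first.

```bash
cat >> h.py <<'E'
YAW=-0.085
def down(yaw): # tool z down, tool y = world y rotated by yaw
    y=np.array([-np.sin(yaw),np.cos(yaw),0]); z=np.array([0,0,-1.]); return np.c_[np.cross(y,z),y,z]
def frame(z,y): # tool z along z, y closing line
    z=np.array(z,float);z/=np.linalg.norm(z);y=np.array(y,float);y-=z*(y@z);y/=np.linalg.norm(y);return np.c_[np.cross(y,z),y,z]
def goto(grasp,Rm,off=0.155):
    """row that puts the grasp point at `grasp` with tool rotation Rm"""
    T=T_tool(); p=np.array(grasp)-Rm[:,2]*off
    d=T[:3,:3].T@(p-T[:3,3]); r=R.from_matrix(T[:3,:3].T@Rm).as_rotvec()
    n=max(np.linalg.norm(d)/.0625,np.degrees(np.linalg.norm(r))/10.7)
    print("row",r.round(3).tolist(),d.round(4).tolist(),"n>=%.1f"%n)
E
python3 -c "
from h import *
goto([.583,.081,.27],down(YAW))"
```

```text
row [0.0, -0.0, -0.198] [-0.5372, -0.3846, -0.0203] n>=10.6
```

{"fn": "move_arm", "kwargs": {
  "plan": [0,0,-0.198,-0.537,-0.385,-0.02,0.0854,0,0,-0.198,-0.537,-0.385,-0.02,0.0854,0,0,-0.198,-0.537,-0.385,-0.02,0.0854,0,0,-0.198,-0.537,-0.385,-0.02,0.0854,0,0,-0.198,-0.537,-0.385,-0.02,0.0854,0,0,-0.198,-0.537,-0.385,-0.02,0.0854,0,0,-0.198,-0.537,-0.385,-0.02,0.0854,0,0,-0.198,-0.537,-0.385,-0.02,0.0854,0,0,-0.198,-0.537,-0.385,-0.02,0.0854,0,0,-0.198,-0.537,-0.385,-0.02,0.0854,0,0,-0.198,-0.537,-0.385,-0.02,0.0854,0,0,-0.198,-0.537,-0.385,-0.02,0.0854]
}}

```text
clock: 3.0
position: [0.5837, 0.0775, 0.4246]
ee_rot: [0.045, 0.999, -0.001, 0.0]
ft_force: [-0.4, 0.3, 0.1]
grip_width: 1.0
grasp_force: 0.0
```

```bash
python3 -c "
from h import *
state()
p=shot('wrist'); save(p,'w1.png')
for l in ['guard_handle','peg1']:
    for d in manip.tip_of(p,l)[:4]: print(l,round(d['conf'],2),w(p,d['position']))
s=manip.silhouettes(p,'guard_handle')
print(len(s))
"
```

```text
t 3.0 p [0.5837 0.0775 0.4246] q [ 0.0449  0.999  -0.0007  0.0002] F [-0.3827  0.3401  0.1215] g 1.000448023432106 0.0
j [-0.5401  0.2459  0.3975  1.5524 -0.095   1.3626  1.3472]
guard_handle 0.82 [0.5813 0.085  0.2095]
1
```

View pics/w1.png

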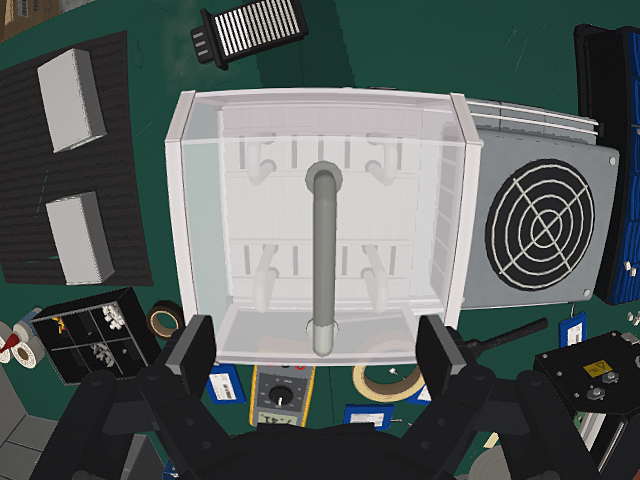

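The wrist view shows the guard shut, with the handle bar along the station's x from (322,180) to (322,345). It is centred between the fingers. I'll grip it now.

{"fn": "move_arm", "kwargs": {
  "plan": [0,0,0,0.002,0.005,0.03,0.0854,0,0,0,0.002,0.005,0.06,0.0854,0,0,0,0.002,0.005,0.06,0.0854,0,0,0,0.002,0.005,0.06,0,0,0,0,0.002,0.005,0.06,0,0,0,0,0.002,0.005,0.06,0,0,0,0,0.002,0.005,0.06,0,0,0,0,0.002,0.005,0.06,0],
  "squeeze": 40
}}

```text
clock: 4.2
position: [0.5812, 0.0855, 0.3653]
ee_rot: [0.043, 0.999, 0.0, 0.0]
ft_force: [-1.0, -2.7, 4.2]
grip_width: 0.124
grasp_force: 39.0
```

{"fn": "move_arm", "kwargs": {
  "plan": [0,0,0,0,0.025,0,0,0,0,0,0,0.055,0,0,0,0,0,0,0.085,0,0,0,0,0,0,0.115,0,0,0,0,0,0,0.145,0,0,0,0,0,0,0.175,0,0,0,0,0,0,0.195,0,0,0,0,0,0,0.204,0,0,0,0,0,0,0.204,0,0,0,0,0,0,0.204,0,0]
}}

```text
clock: 5.45
position: [0.5998, 0.2864, 0.3653]
ee_rot: [0.044, 0.999, -0.001, 0.001]
ft_force: [3.6, -8.0, 3.5]
grip_width: 0.119
grasp_force: 40.0
```

{"fn": "move_arm", "kwargs": {
  "plan": [0,0,0,0,0,0,0.0854,0,0,0,0,0,0,0.0854,0,0,0,0,0,0,0.0854,0,0,0,0,0,-0.05,0.0854,0,0,0,0,0,-0.06,0.0854,0,0,0,0,0,-0.06,0.0854]
}}

```text
clock: 6.2
position: [0.5983, 0.2892, 0.4253]
ee_rot: [0.042, 0.999, 0.001, 0.001]
ft_force: [-0.3, -0.2, -0.6]
grip_width: 1.003
grasp_force: 0.0
```

```bash
python3 -c "
from h import *
state()
p=shot('wrist')
for d in manip.tip_of(p,'guard_handle')[:1]: print('h',w(p,d['position']))
for d in manip.tip_of(p,'peg1')[:4]: print('peg',round(d['conf'],2),w(p,d['position']))
p=shot('top'); 
for d in manip.tip_of(p,'case1')[:3]: print('case',round(d['conf'],2),w(p,d['position']))
for d in manip.tip_of(p,'peg1')[:4]: print('peg',round(d['conf'],2),w(p,d['position']))
for d in manip.silhouettes(p,'case1')[:3]:
    m=d['pixels']; (c,s,a)=cv2.minAreaRect(np.argwhere(m)[:,::-1].astype(np.float32))
    b=cv2.boxPoints((c,s,a)); P=np.array([onz(p,q,.039) for q in b]); print(round(d['conf'],2),onz(p,c,.039),P[:,:2].round(3).tolist(),[np.linalg.norm(P[i]-P[i-1]).round(3) for i in (1,2)])
"
```

```text
t 6.2 p [0.5983 0.2892 0.4253] q [0.0422 0.9991 0.0005 0.0006] F [-0.336  -0.1982 -0.611 ] g 1.0031771181548932 0.0
j [-0.7391  0.4167  0.3092  1.3293 -0.1254  1.413   1.051 ]
h [0.5996 0.2872 0.2094]
peg 0.96 [0.534  0.1396 0.0473]
peg 0.91 [0.6475 0.1286 0.0475]
peg 0.7 [0.5245 0.0401 0.0482]
peg 0.57 [0.6314 0.0288 0.044 ]
case 0.95 [ 0.4252 -0.1918  0.0008]
case 0.76 [ 0.5932 -0.2146  0.0008]
peg 0.94 [0.5354 0.1384 0.042 ]
peg 0.81 [0.639  0.1255 0.0437]
peg 0.78 [0.5258 0.0342 0.0431]
peg 0.65 [0.6325 0.0263 0.0437]
0.58 [ 0.5913 -0.212   0.039 ] [[0.644, -0.182], [0.645, -0.241], [0.539, -0.242], [0.538, -0.183]] [np.float64(0.059), np.float64(0.106)]
0.56 [ 0.4277 -0.1883  0.039 ] [[0.476, -0.152], [0.484, -0.212], [0.38, -0.225], [0.372, -0.165]] [np.float64(0.061), np.float64(0.105)]
0.21 [0.5949 0.2059 0.039 ] [[0.499, 0.44], [0.74, 0.423], [0.692, -0.031], [0.453, -0.007]] [np.float64(0.241), np.float64(0.456)]
```

```bash
python3 -c "
from h import *
goto([.56,-.2,.26],down(-1.65))"
```

```text
row [-0.001, -0.0, 1.565] [-0.0033, -0.4906, 0.0092] n>=8.4
```

{"fn": "move_arm", "kwargs": {
  "plan": [0,0,1.565,-0.003,-0.49,0,0.0854,0,0,1.565,-0.003,-0.49,0,0.0854,0,0,1.565,-0.003,-0.49,0,0.0854,0,0,1.565,-0.003,-0.49,0,0.0854,0,0,1.565,-0.003,-0.49,0,0.0854,0,0,1.565,-0.003,-0.49,0,0.0854,0,0,1.565,-0.003,-0.49,0,0.0854,0,0,1.565,-0.003,-0.49,0,0.0854,0,0,1.565,-0.003,-0.49,0,0.0854,0,0,1.565,-0.003,-0.49,0,0.0854]
}}

```text
clock: 7.8
position: [0.5598, -0.1997, 0.4244]
ee_rot: [0.735, 0.679, -0.0, -0.0]
ft_force: [-0.1, 0.6, 0.4]
grip_width: 1.001
grasp_force: 0.0
```

```bash
python3 -c "
from h import *
state()
goto([.592,-.213,.15],frame([1,0,-1],[0,-1,0]))"
```

```text
t 7.8 p [ 0.5598 -0.1997  0.4244] q [ 0.7345  0.6786 -0.0001 -0.0002] F [-0.1468  0.635   0.3649] g 1.0011373611759349 0.0
j [-0.3447  0.3033  0.7616  1.5519 -0.2118  1.3718  0.3569]
row [-0.584, 0.632, 1.408] [-0.0194, -0.076, 0.1648] n>=8.8
```

{"fn": "move_arm", "kwargs": {
  "plan": [-0.584,0.632,1.408,-0.019,-0.076,0.165,0.0854,-0.584,0.632,1.408,-0.019,-0.076,0.165,0.0854,-0.584,0.632,1.408,-0.019,-0.076,0.165,0.0854,-0.584,0.632,1.408,-0.019,-0.076,0.165,0.0854,-0.584,0.632,1.408,-0.019,-0.076,0.165,0.0854,-0.584,0.632,1.408,-0.019,-0.076,0.165,0.0854,-0.584,0.632,1.408,-0.019,-0.076,0.165,0.0854,-0.584,0.632,1.408,-0.019,-0.076,0.165,0.0854,-0.584,0.632,1.408,-0.019,-0.076,0.165,0.0854,-0.584,0.632,1.408,-0.019,-0.076,0.165,0.0854,-0.584,0.632,1.408,-0.019,-0.076,0.165,0.0854]
}}

```text
clock: 9.18
position: [0.4828, -0.2111, 0.2599]
ee_rot: [0.924, 0.001, 0.383, -0.0]
ft_force: [-1.0, -0.4, -0.5]
grip_width: 0.999
grasp_force: 0.0
```

```bash
python3 -c "
from h import *
state()
p=shot('wrist'); save(p,'w2.png')
for d in manip.tip_of(p,'case1')[:3]: print('case',round(d['conf'],2),w(p,d['position']))
goto([.592,-.213,.028],frame([1,0,-1],[0,-1,0]),.148)"
```

```text
t 9.175 p [ 0.4828 -0.2111  0.2599] q [ 0.9236  0.0014  0.3835 -0.0001] F [-1.0145 -0.3892 -0.4664] g 0.9994144483225398 0.0
j [ 0.2578  0.1069  0.1684  2.1899 -1.263   0.3268 -0.0246]
case 0.92 [ 0.5919 -0.2091  0.0021]
row [-0.001, -0.001, 0.002] [-0.0867, 0.001, 0.0932] n>=2.0
```

View pics/w2.png

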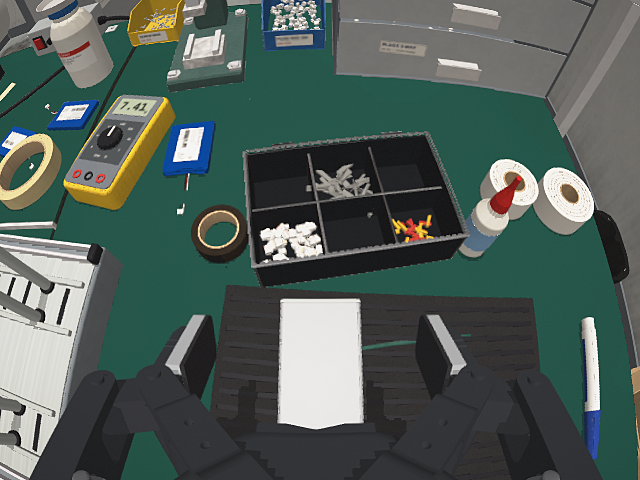

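The wrist view shows the case centred between the fingers at (320,360) with its mouth edge at (320,300). However, j5 sits at its limit after the mixed turn. I'll return to vertical first, then pitch purely.

```bash
python3 -c "
from h import *
goto([.592,-.211,.2],down(-np.pi))"
```

```text
row [-0.0, -0.787, 0.002] [0.1447, -0.0006, 0.0103] n>=4.2
```

{"fn": "move_arm", "kwargs": {
  "plan": [0,-0.19,0,0.036,0,0.003,0.0854,0,-0.38,0,0.072,0,0.005,0.0854,0,-0.57,0,0.11,0,0.008,0.0854,0,-0.785,0,0.144,0,0.01,0.0854,0,-0.785,0,0.144,0,0.01,0.0854,0,-0.785,0,0.144,0,0.01,0.0854]
}}

```text
clock: 10.02
position: [0.5923, -0.211, 0.3553]
ee_rot: [1.0, 0.002, -0.002, 0.001]
ft_force: [0.1, -0.9, -1.5]
grip_width: 1.001
grasp_force: 0.0
```

```bash
python3 -c "
from h import *
state()
goto([.592,-.211,.12],frame([.5,0,-.866],[0,-1,0]))
goto([.592,-.211,.12],frame([.7,0,-.7],[0,-1,0]))"
```

```text
t 10.025 p [ 0.5923 -0.211   0.3553] q [ 1.      0.0016 -0.0021  0.0014] F [ 0.1163 -0.8714 -1.4987] g 1.001031557629139 0.0
j [-0.0208  0.3807  0.3737  1.5344 -0.1389  1.2564 -1.1956]
row [0.002, 0.528, 0.004] [-0.0773, -0.0005, 0.1014] n>=2.8
row [0.001, 0.79, 0.004] [-0.1093, -0.0007, 0.1261] n>=4.2
```

```bash
cat > fk.py <<'E'
from h import *
from scipy.optimize import least_squares
import itertools, json
D=[([-1.3106,.3329,-.0647,1.4609,.0216,1.3499,-.0885],[.1743,.6001,.4039],[.1409,.99,-.0007,-.0001]),
([-.5401,.2459,.3975,1.5524,-.095,1.3626,1.3472],[.5837,.0775,.4246],[.0449,.999,-.0007,.0002]),
([-.7391,.4167,.3092,1.3293,-.1254,1.413,1.051],[.5983,.2892,.4253],[.0422,.9991,.0005,.0006]),
([-.3447,.3033,.7616,1.5519,-.2118,1.3718,.3569],[.5598,-.1997,.4244],[.7345,.6786,-.0001,-.0002]),
([.2578,.1069,.1684,2.1899,-1.263,.3268,-.0246],[.4828,-.2111,.2599],[.9236,.0014,.3835,-.0001]),
([-.0208,.3807,.3737,1.5344,-.1389,1.2564,-1.1956],[.5923,-.211,.3553],[1,.0016,-.0021,.0014])]
def M(Rm=np.eye(3),t=(0,0,0)):
    T=np.eye(4);T[:3,:3]=Rm;T[:3,3]=t;return T
def rz(a): return R.from_euler('z',a).as_matrix()
def ry(a): return R.from_euler('y',a).as_matrix()
def fk(q,L,s):
    d1,d3,a3,d5,a5,d7,a7,a4,a2=L
    return (M(t=(0,0,d1))@M(rz(s[0]*q[0]))@M(t=(a2,0,0))@M(ry(q[1]))@M(t=(a3,0,d3))@M(rz(s[1]*q[2]))@M(t=(a4,0,0))@M(ry(q[3]))@M(t=(a5,0,d5))
            @M(rz(s[2]*q[4]))@M(ry(q[5]))@M(t=(a7,0,d7))@M(rz(s[3]*q[6]+s[4])))
def err(L,s):
    e=[]
    for q,p,o in D:
        T=fk(q,L,s); e+=list((T[:3,3]-p)*5); e+=list((R.from_matrix(T[:3,:3]).inv()*R.from_quat(o)).as_rotvec())
    return np.array(e+list(.002*np.array(L)))
if __name__=="__main__":
    best=[]
    for s in itertools.product([-1],[-1,1],[-1,1],[-1,1],[0,1.5708,3.1416,-1.5708]):
        r=least_squares(err,[.3,.4,0,.4,0,.1,0,0,0],args=(s,)); best.append((r.cost,s,r.x))
    best.sort(key=lambda b:b[0])
    for b in best[:3]: print(b)
    L,s=best[0][2],best[0][1]
    for q,p,o in D: T=fk(q,L,s); print((T[:3,3]-p)*1000,(R.from_matrix(T[:3,:3]).inv()*R.from_quat(o)).as_rotvec())
    json.dump([list(L),list(s)],open("fk.json","w"))
E
python3 fk.py
```

```text
(np.float64(0.04646432113812913), (-1, -1, -1, -1, 1.5708), array([ 0.3197,  0.4106, -0.0449,  0.4971, -0.0019,  0.1996, -0.0447,
        0.0292, -0.0245]))
(np.float64(2.484233046597485), (-1, 1, -1, -1, 1.5708), array([ 0.296 ,  0.9419,  1.6735,  0.8075, -0.0604,  0.6981, -0.2106,
       -1.8857, -0.557 ]))
(np.float64(3.413828452497776), (-1, -1, 1, -1, 1.5708), array([ 0.2283,  0.4066,  0.0291,  0.4551, -0.0495,  0.1526, -0.0577,
       -0.0144, -0.0284]))
[-49.4332  11.8003   1.6807] [ 0.      0.0001 -0.    ]
[-1.2652 13.2779 -2.6176] [ 0.     -0.     -0.0001]
[-12.8985  15.6723   1.8083] [ 0.     -0.0001 -0.0001]
[  0.6776 -18.2625  -1.9232] [ 0.      0.     -0.0002]
[-0.6518  1.6482  1.7782] [ 0.     -0.     -0.0001]
[ 0.8481 13.6416 -0.7265] [ 0.     -0.0001  0.    ]
```

```bash
cat > fk2.py <<'E'
from fk import *
S=(-1,-1,-1,-1,np.pi/2)
def rots(q):
    out=[np.eye(3)];
    for A in (rz(-q[0]),ry(q[1]),rz(-q[2]),ry(q[3]),rz(-q[4]),ry(q[5]),rz(-q[6]+np.pi/2)): out.append(out[-1]@A)
    return out
# translation vectors after rotations 0..6 : base->j2 (z only matters w/ base), etc.
def design(q): Rs=rots(q); return np.hstack([Rs[i] for i in range(7)])
prior=np.array([0,0,.345, 0,0,0, 0,0,.41, 0,0,0, 0,0,.45, 0,0,0, 0,0,.2])
free=np.array([0,0,0, 0,1,0, 1,1,1, 1,1,0, 1,1,1, 1,1,0, 1,1,1.])*.05+1e-5
free[2]=.1; free[8]=.1;free[14]=.1
def fit(D):
    A=np.vstack([design(d[0]) for d in D]+[np.diag(.0005/free)]); b=np.concatenate([d[1] for d in D]+[prior*.0005/free])
    return np.linalg.lstsq(A,b,rcond=None)[0]
X=fit(D)
def FK(q): return M(rots(q)[7],design(q)@X)
LO=np.array([-2.6,-.5,-1.47,.16,-1.27,.06,-2.6]);HI=np.array([2.6,2.12,1.34,2.42,4.41,2.06,2.6])
def ik(p,Rm,q0,m=.05,wreg=.02):
    f=lambda q:(lambda T:np.concatenate([(T[:3,3]-p)*10,(R.from_matrix(T[:3,:3]).inv()*R.from_matrix(Rm)).as_rotvec()*3,wreg*(q-q0)]))(FK(q))
    r=least_squares(f,np.clip(q0,LO+m+.001,HI-m-.001),bounds=(LO+m,HI-m)); T=FK(r.x)
    return r.x,np.linalg.norm(T[:3,3]-p),(R.from_matrix(T[:3,:3]).inv()*R.from_matrix(Rm)).magnitude()
if __name__=="__main__":
    print(X.reshape(7,3)); 
    for q,p,o in D: print((FK(q)[:3,3]-p)*1000)
    q0=np.array(D[-1][0])
    y=-.09; ex=np.array([np.cos(y),np.sin(y),0]); ey=np.array([-np.sin(y),np.cos(y),0]); ez=np.array([0,0,1.])
    rng=np.random.default_rng(0)
    for th in (.5,.65,.8):
        for c in ([.592,-.211,.028],[.427,-.19,.028]):
            Rm=frame([np.sin(th),0,-np.cos(th)],[0,-1,0]); r=[ik(np.array(c)-Rm[:,2]*.148,Rm,q0+rng.normal(0,.3*(k>0),7)) for k in range(8)]
            q,e,a=min(r,key=lambda r:r[1]*10+r[2]); print("pick",th,c,q,round(e,4),round(a,3))
        for P in ([.634,.0277,0],[.5247,.0377,0]):
          for h in (.098,.2):
            # placement: tool z = cos th ey - sin th z ; tool y = -ex (from -y at pick)
            Rm=frame(np.cos(th)*ey-np.sin(th)*ez,-ex); r=[ik(np.array(P)+[0,0,h]-Rm[:,2]*.148,Rm,q0+rng.normal(0,.5*(k>0),7)) for k in range(12)]
            q,e,a=min(r,key=lambda r:r[1]*10+r[2]); print("place",th,P,h,q,round(e,4),round(a,3))
E
python3 fk2.py
```

```text
[[-0.     -0.      0.2582]
 [-0.     -0.0109 -0.    ]
 [-0.0001 -0.0109  0.4485]
 [ 0.0003 -0.0117  0.    ]
 [-0.0001 -0.0117  0.4897]
 [-0.     -0.0003  0.    ]
 [-0.0001 -0.0003  0.1697]]
[ 0.0139 -0.0221  0.0374]
[ 0.0334  0.0278 -0.0092]
[ 0.0328  0.0154 -0.024 ]
[-0.0322 -0.0272 -0.023 ]
[ 0.0084 -0.0069 -0.0026]
[-0.0298  0.0429  0.0235]
pick 0.5 [0.592, -0.211, 0.028] [ 0.6221  0.3921 -0.2998  2.0368 -0.2356  0.2663 -0.9871] 0.0 0.0
pick 0.5 [0.427, -0.19, 0.028] [ 1.6038  0.285  -1.1542  2.37    0.0857  0.2121 -1.1268] 0.0004 0.001
place 0.5 [0.634, 0.0277, 0] 0.098 [ 0.3011  0.7409  0.026   1.594  -1.0684  1.3933 -2.3623] 0.0 0.0
place 0.5 [0.634, 0.0277, 0] 0.2 [ 0.0054  0.6341  0.4283  1.5926 -1.22    1.6138 -2.4233] 0.0 0.0
place 0.5 [0.5247, 0.0377, 0] 0.098 [ 0.9797  0.73   -0.7482  1.8514 -0.6411  1.1002 -2.515 ] 0.0 0.0
place 0.5 [0.5247, 0.0377, 0] 0.2 [ 0.1602  0.4167  0.2431  1.8754 -1.0859  1.5053 -2.3587] 0.0 0.0
pick 0.65 [0.592, -0.211, 0.028] [ 0.757   0.4006 -0.4062  2.1235 -1.1217  0.11   -0.0542] 0.0002 0.001
pick 0.65 [0.427, -0.19, 0.028] [ 1.8906  0.6869
[... 365 characters left out ...]
 0.65 [0.5247, 0.0377, 0] 0.2 [ 0.1589  0.3381  0.1872  1.8735 -0.9625  1.3955 -2.4715] 0.0 0.0
pick 0.8 [0.592, -0.211, 0.028] [ 1.1131  0.4787 -0.7227  2.1343 -1.22    0.11    0.1906] 0.0181 0.109
pick 0.8 [0.427, -0.19, 0.028] [ 1.7639  0.5264 -1.1423  2.37   -1.22    0.11    0.4594] 0.0478 0.1
place 0.8 [0.634, 0.0277, 0] 0.098 [-0.0992  0.6476  0.4431  1.6464 -1.0585  1.3401 -2.4364] 0.0 0.0
place 0.8 [0.634, 0.0277, 0] 0.2 [-0.2227  0.5479  0.6148  1.5982 -1.0467  1.4846 -2.55  ] 0.0 0.0
place 0.8 [0.5247, 0.0377, 0] 0.098 [-0.284   0.5009  0.6519  1.9485 -1.0887  1.3277 -2.297 ] 0.0 0.0
place 0.8 [0.5247, 0.0377, 0] 0.2 [-0.5003  0.3834  0.9099  1.8989 -1.0262  1.4707 -2.4454] 0.0 0.0
```

```bash
cat > fam.py <<'E'
from fk2 import *
y=-.09; ex=np.array([np.cos(y),np.sin(y),0]); ey=np.array([-np.sin(y),np.cos(y),0]); ez=np.array([0,0,1.])
def best(p,Rm,seeds):
    out=[]
    for q0 in seeds:
        q,e,a=ik(p,Rm,q0,.03,.003)
        if e<.002 and a<.01: out.append((min((q-LO).min(),(HI-q).min()),q))
    return max(out,key=lambda o:o[0]) if out else None
rng=np.random.default_rng(1)
for th in (.4,.5,.6):
    for nm,c,m,u in (("pickA",[.592,-.211,.028],[1,0,0],0),("pickB",[.427,-.19,.028],[.992,.124,0],0)):
        m=np.array(m,float); Rm=frame(np.sin(th)*m-np.cos(th)*ez,np.cross(ez,m))
        print(nm,th,best(np.array(c)-Rm[:,2]*.148,Rm,[np.array([.6-1.*k/8+.5,.4,-.5+k/8,2.1,-.2,.25,2.1])+rng.normal(0,.1,7) for k in range(9)]))
    for P in ([.634,.0277,0],[.5247,.0377,0]):
        for h in (.1,.205):
            Rm=frame(np.cos(th)*ey-np.sin(th)*ez,ex)
            print("place",th,P,h,best(np.array(P)+[0,0,h]-Rm[:,2]*.148,Rm,[np.array([1-1.5*k/8,.6,-.7+1.6*k/8,1.7,-1.1,1.4,.7]) for k in range(9)]))
E
python3 fam.py
```

```text
pickA 0.4 (np.float64(0.353990648277805), array([ 0.2682,  0.391 ,  0.0754,  1.9855, -0.397 ,  0.414 ,  2.2396]))
pickB 0.4 (np.float64(0.11582262181531355), array([ 1.1596,  0.1929, -0.7077,  2.3042, -0.2759,  0.3708,  2.4187]))
place 0.4 [0.634, 0.0277, 0] 0.1 (np.float64(0.47749609635275125), array([ 0.7149,  0.8609, -0.5156,  1.5535, -0.7925,  1.2575,  0.6473]))
place 0.4 [0.634, 0.0277, 0] 0.205 (np.float64(0.45877659732064147), array([ 0.75  ,  0.7135, -0.5668,  1.5427, -0.8112,  1.3421,  0.5157]))
place 0.4 [0.5247, 0.0377, 0] 0.1 (np.float64(0.45676850168008043), array([ 0.8557,  0.7219, -0.5626,  1.8427, -0.8132,  1.2108,  0.7745]))
place 0.4 [0.5247, 0.0377, 0] 0.205 (np.float64(0.42094902192232886), array([ 0.9097,  0.5436, -0.6289,  1.8309, -0.8491,  1.3287,  0.6358]))
pickA 0.5 (np.float64(0.21446419481509837), array([ 0.51  ,  0.3803, -0.1744,  2.0427, -0.404 ,  0.2745,  2.2988]))
pickB 0.5 (np.float64(0.07472687495822727), array([ 1.5645,  0.2858, -1.0723,  2.3453, -0.222 ,  0.2658,  2.4584]))
place 0.5 [0.634, 0.0277, 0] 0.1 (np.float64(0.5239814069471534), array([ 0.
[... 571 characters left out ...]
4807,  0.1361,  2.443 ]))
pickB 0.6 (np.float64(0.031170720910033367), array([ 1.8002,  0.4261, -1.2656,  2.3888, -0.0219,  0.1655,  2.3729]))
place 0.6 [0.634, 0.0277, 0] 0.1 (np.float64(0.5764022375423201), array([ 0.6527,  0.7487, -0.4842,  1.5833, -0.6936,  1.1718,  0.5419]))
place 0.6 [0.634, 0.0277, 0] 0.205 (np.float64(0.5761834469724422), array([ 0.6899,  0.6151, -0.5371,  1.5458, -0.6938,  1.2837,  0.4098]))
place 0.6 [0.5247, 0.0377, 0] 0.1 (np.float64(0.5390222092966919), array([ 0.801 ,  0.5939, -0.5544,  1.8729, -0.731 ,  1.1181,  0.658 ]))
place 0.6 [0.5247, 0.0377, 0] 0.205 (np.float64(0.5220902942867627), array([ 0.8625,  0.4298, -0.6233,  1.8331, -0.7479,  1.2636,  0.5211]))
```

{"fn": "move_arm", "kwargs": {
  "plan": [0,0,-0.18,0,0,-0.01,0.0854,0,0,-0.36,0,0,-0.02,0.0854,0,0,-0.54,0,0,-0.02,0.0854,0,0,-0.72,0,0,-0.02,0.0854,0,0,-0.9,0,0,-0.02,0.0854,0,0,-1.08,0,0,-0.02,0.0854,0,0,-1.26,0,0,-0.02,0.0854,0,0,-1.44,0,0,-0.02,0.0854,0,0,-1.62,0,0,-0.02,0.0854,0,0,-1.8,0,0,-0.02,0.0854,0,0,-1.98,0,0,-0.02,0.0854,0,0,-2.15,0,0,-0.02,0.0854]
}}

```text
clock: 11.52
position: [0.5916, -0.2114, 0.3743]
ee_rot: [0.472, 0.882, -0.0, 0.0]
ft_force: [0.5, -0.7, 0.9]
grip_width: 1.003
grasp_force: 0.0
```

{"fn": "move_arm", "kwargs": {
  "plan": [0,0,-0.18,0,0,0,0.0854,0,0,-0.36,0,0,0,0.0854,0,0,-0.54,0,0,0,0.0854,0,0,-0.72,0,0,0,0.0854,0,0,-0.9,0,0,0,0.0854,0,0,-0.99,0,0,0,0.0854,0,0,-0.99,0,0,0,0.0854]
}}

```text
clock: 12.4
position: [0.5916, -0.2116, 0.3743]
ee_rot: [-0.0, 1.0, -0.0, 0.0]
ft_force: [-0.5, 0.1, -0.1]
grip_width: 1.001
grasp_force: 0.0
```

```bash
python3 -c "
from h import *
state()
p=shot('wrist')
for d in manip.tip_of(p,'case1')[:3]: print('case',round(d['conf'],2),w(p,d['position']))
th=.4
for z in (.1,.028): goto([.592,-.212,z],frame([np.sin(th),0,-np.cos(th)],[0,1,0]),.148)"
```

```text
t 12.4 p [ 0.5916 -0.2116  0.3743] q [-0.      1.     -0.0003  0.0001] F [-0.5158  0.0808 -0.1333] g 1.0014853278760572 0.0
j [ 0.3383  0.357  -0.0868  1.4917  0.0321  1.2939  1.819 ]
case 0.69 [ 0.5934 -0.212   0.0023]
case 0.62 [ 0.4291 -0.1911  0.0061]
case 0.53 [ 0.4004 -0.005  -0.0008]
row [-0.001, -0.399, -0.002] [0.0573, -0.0003, 0.138] n>=2.4
row [-0.001, -0.399, -0.002] [0.0573, -0.0003, 0.21] n>=3.5
```

{"fn": "move_arm", "kwargs": {
  "plan": [0,-0.18,0,0.025,0,0.06,0.0854,0,-0.36,0,0.05,0,0.12,0.0854,0,-0.4,0,0.057,0,0.14,0.0854,0,-0.4,0,0.057,0,0.14,0.0854,0,-0.4,0,0.057,0,0.18,0.0854,0,-0.4,0,0.057,0,0.21,0.0854,0,-0.4,0,0.057,0,0.21,0.0854,0,-0.4,0,0.057,0,0.21,0.04,0,-0.4,0,0.057,0,0.21,0.04,0,-0.4,0,0.057,0,0.21,0.04,0,-0.4,0,0.057,0,0.21,0.04],
  "squeeze": 35
}}

```text
clock: 13.88
position: [0.5359, -0.2126, 0.1669]
ee_rot: [0.001, 0.98, -0.001, 0.201]
ft_force: [-0.8, 0.3, 6.8]
grip_width: 0.672
grasp_force: 37.5
```

```bash
python3 -c "
from h import *
state()
p=shot('wrist'); save(p,'w3.png')"
```

```text
t 13.875 p [ 0.5359 -0.2126  0.1669] q [ 0.0006  0.9796 -0.0008  0.2011] F [-0.7815  0.324   6.763 ] g 0.6715099883972656 37.45986878871918
j [ 0.4826  0.3964 -0.1667  1.97   -0.1702  0.4016  2.0546]
```

View pics/w3.png

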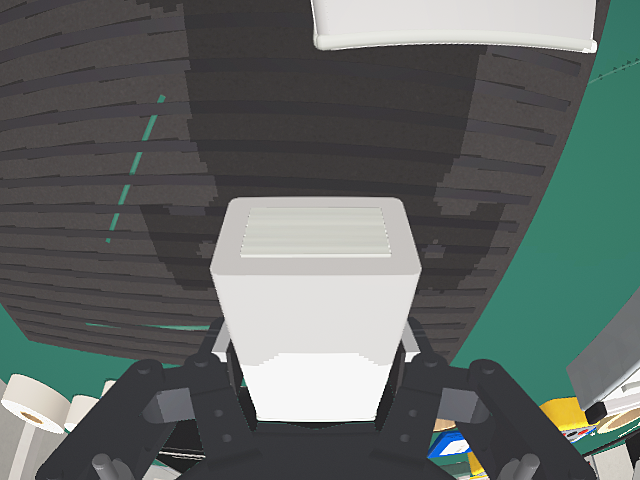

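The case is gripped, with its closed end at (315,230) facing the robot. Next I lift it.

{"fn": "move_arm", "kwargs": {
  "plan": [0,0,0,-0.016,0,-0.037,0.04,0,0,0,-0.039,0,-0.092,0.04,0,0,0,-0.06,0,-0.14,0.04,0,0,0,-0.08,0,-0.19,0.04,0,0,0,-0.08,0,-0.19,0.04]
}}

```text
clock: 14.55
position: [0.5349, -0.2125, 0.377]
ee_rot: [0.001, 0.979, -0.002, 0.204]
ft_force: [0.4, 0.1, -0.2]
grip_width: 0.673
grasp_force: 38.9
```

```bash
cat >> h.py <<'E'
def axes(y=-.09): return np.array([np.cos(y),np.sin(y),0]),np.array([-np.sin(y),np.cos(y),0]),np.array([0,0,1.])
PEG3=np.array([.5247,.0377,0]);PEG4=np.array([.634,.0277,0])
def place(th,y=-.09):
    ex,ey,ez=axes(y); return frame(np.cos(th)*ey-np.sin(th)*ez,ex)
E
python3 -c "
from h import *
state()
goto(PEG4+[0,0,.27],place(.4),.15)
print(PEG4+[0,0,.27]-place(.4)[:,2]*.15)
"
```

```text
t 14.55 p [ 0.5349 -0.2125  0.377 ] q [ 0.0005  0.979  -0.002   0.2037] F [ 0.396   0.0854 -0.1934] g 0.6729403476876815 38.85224640369415
j [ 0.4689  0.1224 -0.1423  1.8047 -0.1476  0.8301  1.9792]
row [-0.673, 1.176, 1.674] [-0.0601, 0.103, 0.0787] n>=11.5
[ 0.6216 -0.1099  0.3284]
```

{"fn": "move_arm", "kwargs": {
  "plan": [-0.056,0.098,0.14,-0.005,0.009,0.006,0.04,-0.112,0.196,0.279,-0.01,0.017,0.013,0.04,-0.168,0.294,0.418,-0.015,0.026,0.02,0.04,-0.224,0.392,0.558,-0.02,0.034,0.026,0.04,-0.28,0.49,0.698,-0.025,0.043,0.033,0.04,-0.336,0.588,0.837,-0.03,0.051,0.039,0.04,-0.393,0.686,0.976,-0.035,0.06,0.046,0.04,-0.449,0.784,1.116,-0.04,0.069,0.052,0.04,-0.505,0.882,1.256,-0.045,0.077,0.059,0.04,-0.561,0.98,1.395,-0.05,0.086,0.066,0.04,-0.617,1.078,1.535,-0.055,0.094,0.072,0.04,-0.673,1.176,1.674,-0.06,0.103,0.079,0.04]
}}

```text
clock: 16.05
position: [0.6204, -0.1093, 0.3208]
ee_rot: [0.617, 0.558, 0.406, -0.378]
ft_force: [-0.3, -0.2, -1.6]
grip_width: 0.675
grasp_force: 38.7
```

```bash
python3 -c "
from h import *
state()
p=shot('wrist'); save(p,'w4.png'); print(p['W'])
for d in manip.tip_of(p,'case1_mouth')[:3]: print('mouth',round(d['conf'],2),w(p,d['position']))
for d in manip.tip_of(p,'case1')[:3]: print('case',round(d['conf'],2),w(p,d['position']))
p=shot('scene'); save(p,'s4.png')
for d in manip.tip_of(p,'case1_mouth')[:3]: print('mouth',round(d['conf'],2),w(p,d['position']))
goto(PEG4+[0,0,.27],place(.4),.15)
"
```

```text
t 16.05 p [ 0.6204 -0.1093  0.3208] q [ 0.6174  0.5575  0.4064 -0.3778] F [-0.2584 -0.2256 -1.5785] g 0.6748937548129296 38.74895989894867
j [ 0.4503  0.5702 -0.1441  1.537  -1.0446  1.5316  0.5459]
[[ 0.9955 -0.0719  0.0611  0.6264]
 [-0.0934 -0.6595  0.7459 -0.0481]
 [-0.0133 -0.7483 -0.6632  0.3865]
 [ 0.      0.      0.      1.    ]]
mouth 0.46 [0.6012 0.2866 0.2096]
case 0.8 [0.6318 0.0549 0.2612]
row [-0.005, -0.0, -0.005] [0.0064, 0.0015, -0.0027] n>=0.1
```

View pics/s4.png

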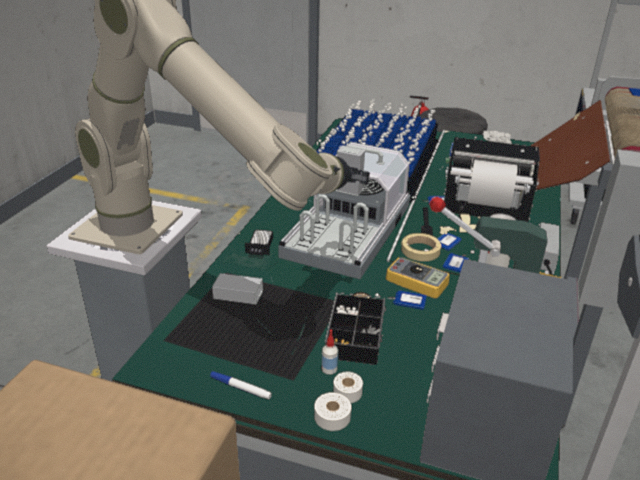

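View pics/w4.png

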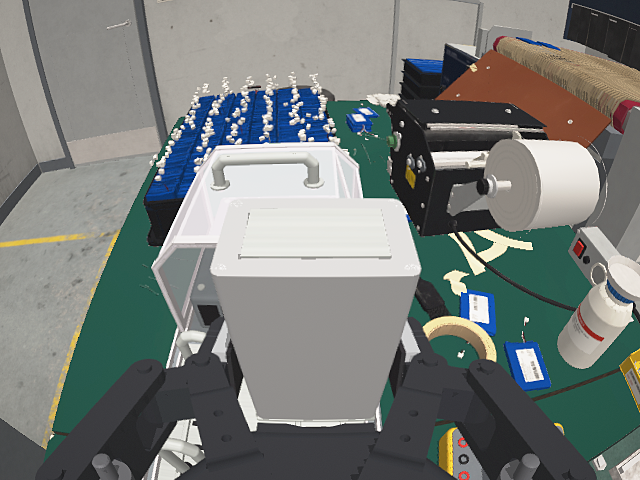

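```bash
cat >> h.py <<'E'
def centre_goto(c,Rm,off):
    """row that puts the held thing's centre (tool coords off) at c"""
    T=T_tool(); p=np.array(c)-Rm@np.array(off); d=T[:3,:3].T@(p-T[:3,3]); r=R.from_matrix(T[:3,:3].T@Rm).as_rotvec()
    print("row",r.round(4).tolist(),d.round(4).tolist(),"now",(T@np.append(off,1))[:3])
E
python3 -c "
from h import *
o=[.005,.0006,.157]
for z in (.225,.16,.125,.105,.097): centre_goto(PEG4+[0,0,z],place(.4),o)
"
```

```text
row [-0.0047, -0.0004, -0.0049] [-0.0401, 0.0011, 0.0078] now [0.6331 0.0362 0.265 ]
row [-0.0047, -0.0004, -0.0049] [-0.0999, 0.0015, 0.0331] now [0.6331 0.0362 0.265 ]
row [-0.0047, -0.0004, -0.0049] [-0.1322, 0.0018, 0.0467] now [0.6331 0.0362 0.265 ]
row [-0.0047, -0.0004, -0.0049] [-0.1506, 0.0019, 0.0545] now [0.6331 0.0362 0.265 ]
row [-0.0047, -0.0004, -0.0049] [-0.158, 0.0019, 0.0576] now [0.6331 0.0362 0.265 ]
```

The case hangs mouth-down in the gripper over the bay, closed end up at (315,235). Next I lower it onto peg 4.

{"fn": "move_arm", "kwargs": {
  "plan": [-0.005,0,-0.005,-0.04,0.001,0.008,0.04,-0.005,0,-0.005,-0.04,0.001,0.008,0.04,-0.005,0,-0.005,-0.06,0.001,0.016,0.04,-0.005,0,-0.005,-0.08,0.001,0.024,0.04,-0.005,0,-0.005,-0.1,0.0015,0.033,0.04,-0.005,0,-0.005,-0.109,0.0015,0.037,0.04,-0.005,0,-0.005,-0.109,0.0015,0.037,0.04]
}}

```text
clock: 17.18
position: [0.6199, -0.1173, 0.2055]
ee_rot: [0.616, 0.56, 0.408, -0.374]
ft_force: [0.5, -0.4, -1.0]
grip_width: 0.668
grasp_force: 38.7
```

```bash
python3 -c "
from h import *
state()
o=[.005,.0006,.157]
for z in (.12,.099): centre_goto(PEG4+[0,0,z],place(.4),o)
"
```

```text
t 17.175 p [ 0.6199 -0.1173  0.2055] q [ 0.6159  0.5601  0.4083 -0.3744] F [ 0.5118 -0.4385 -1.0201] g 0.6684139296319987 38.74411582946777
j [ 0.4569  0.7249 -0.1378  1.5673 -1.0326  1.4452  0.7193]
row [0.0006, -0.0036, -0.0043] [-0.0271, 0.0005, 0.0104] now [0.6338 0.0288 0.1495]
row [0.0006, -0.0036, -0.0043] [-0.0465, 0.0006, 0.0185] now [0.6338 0.0288 0.1495]
```

{"fn": "move_arm", "kwargs": {
  "plan": [0,-0.004,-0.004,-0.014,0,0.005,0.04,0,-0.004,-0.004,-0.027,0,0.01,0.04,0,-0.004,-0.004,-0.038,0,0.015,0.04,0,-0.004,-0.004,-0.045,0,0.018,0.04,0,-0.004,-0.004,-0.048,0,0.0195,0.04,0,-0.004,-0.004,-0.048,0,0.0195,0.04]
}}

```text
clock: 17.92
position: [0.62, -0.1181, 0.1563]
ee_rot: [0.614, 0.562, 0.409, -0.373]
ft_force: [-6.3, -3.1, 13.1]
grip_width: 0.672
grasp_force: 39.9
```

```bash
python3 -c "
from h import *
state()
print((T_tool()@[.005,.0006,.157,1])[:3])
"
```

```text
t 17.925 p [ 0.62   -0.1181  0.1563] q [ 0.6142  0.5625  0.4091 -0.3728] F [-6.3121 -3.1084 13.1149] g 0.6722880484509951 39.94953095912933
j [ 0.4566  0.8007 -0.1361  1.5636 -1.0304  1.4093  0.7885]
[0.6338 0.0279 0.1001]
```

{"fn": "move_arm", "kwargs": {
  "plan": [0,0,0,0,0,0,0.0854,0,0,0,0,0,0,0.0854,0,0,0,0,0,0,0.0854,0,0,0,0,0,-0.03,0.0854,0,0,0,0,0,-0.08,0.0854,0,0,0,0.03,0,-0.13,0.0854,0,0,0,0.08,0,-0.15,0.0854,0,0,0,0.12,0,-0.15,0.0854,0,0,0,0.12,0,-0.15,0.0854]
}}

```text
clock: 19.05
position: [0.6121, -0.2076, 0.3274]
ee_rot: [0.614, 0.564, 0.409, -0.37]
ft_force: [0.4, -0.3, -1.2]
grip_width: 0.998
grasp_force: 0.0
```

```bash
python3 -c "
from h import *
state()
p=shot('wrist')
for d in manip.tip_of(p,'case1_mouth')[:2]: print('mouth',round(d['conf'],2),w(p,d['position']))
for d in manip.tip_of(p,'case1')[:2]: print('case',round(d['conf'],2),w(p,d['position']))
p=shot('top'); save(p,'t5.png')
for d in manip.tip_of(p,'case1')[:3]: print('case',round(d['conf'],2),w(p,d['position']))
cv2.imwrite('pics/t5c.png',cv2.resize(p['color'][160:360,110:470,::-1],None,fx=2,fy=2))
"
```

```text
t 19.05 p [ 0.6121 -0.2076  0.3274] q [ 0.614   0.5644  0.4092 -0.3702] F [ 0.4178 -0.3258 -1.2422] g 0.9982984017182273 0.0
j [ 0.5432  0.6313 -0.0898  1.4194 -0.9929  1.6726  0.5842]
case 0.92 [0.6341 0.0487 0.0972]
case 0.88 [0.6341 0.0471 0.0995]
case 0.8 [ 0.427  -0.1931 -0.0011]
```

View pics/t5c.png

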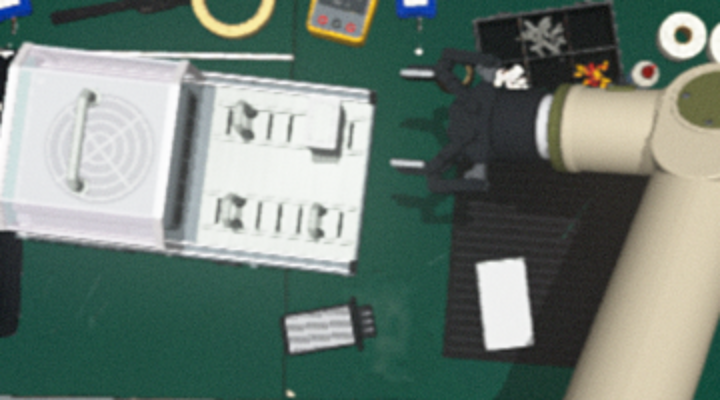

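Case 1 hangs on peg 4, at (325,125) in the crop. Case 2 is still on the mat, at (505,305). I'll swing back for case 2.

```bash
cat >> h.py <<'E'
def pick(th,a):
    m=np.array([np.cos(a),np.sin(a),0]); ez=np.array([0,0,1.]); return frame(np.sin(th)*m-np.cos(th)*ez,np.cross(ez,m))
def steps(grasp,Rm,n,off=.15,g=.0854):
    T=T_tool(); p=np.array(grasp)-Rm[:,2]*off; d=T[:3,:3].T@(p-T[:3,3]); r=R.from_matrix(T[:3,:3].T@Rm).as_rotvec()
    print([float(v) for k in range(1,n+1) for v in (*(r*k/n).round(3),*(d*k/n).round(3),g)])
E
python3 -c "
from h import *
goto([.435,-.19,.2],pick(.4,.124),.148)
steps([.435,-.19,.2],pick(.4,.124),12,.148)"
```

```text
row [0.725, -1.1, -1.791] [0.0093, -0.2334, -0.014] n>=11.9
[0.06, -0.092, -0.149, 0.001, -0.019, -0.001, 0.0854, 0.121, -0.183, -0.298, 0.002, -0.039, -0.002, 0.0854, 0.181, -0.275, -0.448, 0.002, -0.058, -0.003, 0.0854, 0.242, -0.367, -0.597, 0.003, -0.078, -0.005, 0.0854, 0.302, -0.458, -0.746, 0.004, -0.097, -0.006, 0.0854, 0.363, -0.55, -0.895, 0.005, -0.117, -0.007, 0.0854, 0.423, -0.642, -1.045, 0.005, -0.136, -0.008, 0.0854, 0.483, -0.733, -1.194, 0.006, -0.156, -0.009, 0.0854, 0.544, -0.825, -1.343, 0.007, -0.175, -0.01, 0.0854, 0.604, -0.917, -1.492, 0.008, -0.195, -0.012, 0.0854, 0.665, -1.008, -1.642, 0.008, -0.214, -0.013, 0.0854, 0.725, -1.1, -1.791, 0.009, -0.233, -0.014, 0.0854]
```

{"fn": "move_arm", "kwargs": {
  "plan": [0.06,-0.092,-0.149,0.001,-0.019,-0.001,0.0854,0.121,-0.183,-0.298,0.002,-0.039,-0.002,0.0854,0.181,-0.275,-0.448,0.002,-0.058,-0.003,0.0854,0.242,-0.367,-0.597,0.003,-0.078,-0.005,0.0854,0.302,-0.458,-0.746,0.004,-0.097,-0.006,0.0854,0.363,-0.55,-0.895,0.005,-0.117,-0.007,0.0854,0.423,-0.642,-1.045,0.005,-0.136,-0.008,0.0854,0.483,-0.733,-1.194,0.006,-0.156,-0.009,0.0854,0.544,-0.825,-1.343,0.007,-0.175,-0.01,0.0854,0.604,-0.917,-1.492,0.008,-0.195,-0.012,0.0854,0.665,-1.01,-1.64,0.008,-0.214,-0.013,0.0854,0.725,-1.1,-1.79,0.009,-0.233,-0.014,0.0854]
}}

```text
clock: 20.8
position: [0.3776, -0.1971, 0.3364]
ee_rot: [-0.063, 0.978, 0.011, 0.2]
ft_force: [-0.4, -0.6, -0.3]
grip_width: 0.998
grasp_force: 0.0
```

```bash
python3 -c "
from h import *
state()
p=shot('wrist')
for d in manip.tip_of(p,'case1')[:3]: print('case',round(d['conf'],2),w(p,d['position']))
for d in manip.silhouettes(p,'case1')[:1]:
    m=d['pixels']; print(m.sum(), cv2.minAreaRect(np.argwhere(m)[:,::-1].astype(np.float32)))
goto([.435,-.19,.1],pick(.4,.124),.148)
goto([.435,-.19,.028],pick(.4,.124),.148)
goto([.435,-.19,.028],pick(.3,.124),.148)
p=shot('top')
for d in manip.tip_of(p,'case1')[:3]: print('case',round(d['conf'],2),w(p,d['position']))
"
```

```text
t 20.8 p [ 0.3776 -0.1971  0.3364] q [-0.0627  0.9777  0.0107  0.1999] F [-0.4199 -0.555  -0.2542] g 0.9983787230961078 0.0
j [ 0.5795 -0.1581 -0.1103  2.1687 -0.3269  0.8149  2.3541]
case 0.78 [0.6339 0.0492 0.0978]
case 0.71 [ 0.4337 -0.1919  0.0034]
2164 ((489.61395263671875, 350.6951904296875), (68.73959350585938, 43.38336944580078), 71.02959442138672)
row [-0.0, 0.0, -0.003] [0.039, -0.0002, 0.0925] n>=1.6
row [-0.0, 0.0, -0.003] [0.0671, -0.0003, 0.1588] n>=2.8
row [0.0, 0.1, -0.003] [0.0523, -0.0002, 0.1595] n>=2.7
case 0.76 [0.6373 0.0454 0.0986]
case 0.62 [ 0.4268 -0.1918  0.003 ]
```

{"fn": "move_arm", "kwargs": {
  "plan": [0,0,0,0.02,0,0.046,0.0854,0,0,0,0.039,0,0.092,0.0854,0,0,0,0.053,0,0.125,0.0854,0,0,0,0.067,0,0.159,0.0854,0,0,0,0.067,0,0.159,0.0854,0,0,0,0.067,0,0.159,0.0854]
}}

```text
clock: 21.8
position: [0.3798, -0.1976, 0.1654]
ee_rot: [-0.061, 0.978, 0.012, 0.199]
ft_force: [-0.6, -0.1, -0.2]
grip_width: 0.998
grasp_force: 0.0
```

```bash
python3 -c "
from h import *
state()
goto([.435,-.19,.028],pick(.4,.124),.148)
p=shot('wrist'); save(p,'w6.png')
"
```

```text
t 21.8 p [ 0.3798 -0.1976  0.1654] q [-0.0607  0.978   0.0122  0.1994] F [-0.5526 -0.0716 -0.1545] g 0.9978688771811657 0.0
j [ 0.6474  0.1518 -0.1953  2.3075 -0.512   0.3907  2.601 ]
row [-0.0, 0.002, -0.0] [0.0022, 0.0007, 0.0002] n>=0.0
```

View pics/w6.png

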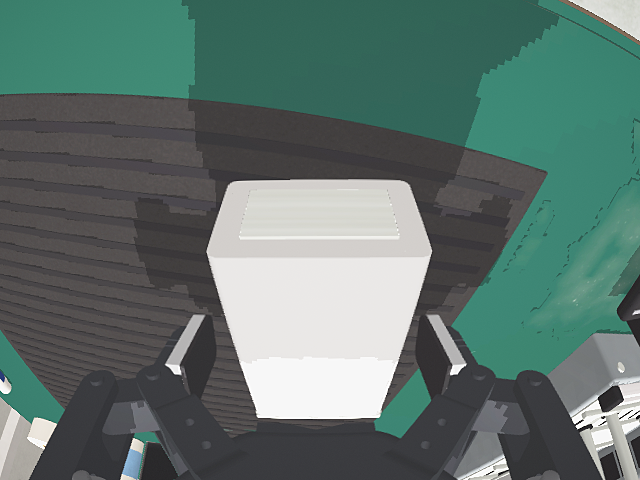

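Case 2 sits squarely between the pads, closed end at (318,215). j7 is at its limit, so I grip here and lift straight away.

{"fn": "move_arm", "kwargs": {
  "plan": [0,0,0,0,0,0,0.04,0,0,0,0,0,0,0.04,0,0,0,0,0,0,0.04,0,0,0,0,0,0,0.04,0,0,0,-0.016,0,-0.037,0.04,0,0,0,-0.039,0,-0.092,0.04,0,0,0,-0.06,0,-0.14,0.04,0,0,0,-0.08,0,-0.19,0.04,0,0,0,-0.08,0,-0.19,0.04],
  "squeeze": 35
}}

```text
clock: 22.98
position: [0.379, -0.1973, 0.3755]
ee_rot: [-0.061, 0.977, 0.01, 0.203]
ft_force: [-0.3, 0.3, -1.7]
grip_width: 0.671
grasp_force: 39.1
```

```bash
python3 -c "
from h import *
state()
goto(PEG3+[0,0,.27],place(.4),.15)
steps(PEG3+[0,0,.27],place(.4),12,.15,.04)
T0=np.eye(4);T0[:3,:3]=R.from_quat([-.0607,.978,.0122,.1994]).as_matrix();T0[:3,3]=[.3798,-.1976,.1654]
for c in ([.427,-.191,.021],[.432,-.1915,.021]): print(np.linalg.inv(T0)@np.append(c,1))
"
```

```text
t 22.975 p [ 0.379  -0.1973  0.3755] q [-0.0612  0.9773  0.0095  0.2027] F [-0.337   0.3215 -1.7396] g 0.670578592741437 39.146806597709656
j [ 0.6295 -0.1949 -0.152   2.1129 -0.3221  0.8994  2.3316]
row [-0.724, 1.111, 1.793] [-0.1139, 0.0805, 0.1001] n>=11.9
[-0.06, 0.093, 0.149, -0.009, 0.007, 0.008, 0.04, -0.121, 0.185, 0.299, -0.019, 0.013, 0.017, 0.04, -0.181, 0.278, 0.448, -0.028, 0.02, 0.025, 0.04, -0.241, 0.37, 0.598, -0.038, 0.027, 0.033, 0.04, -0.301, 0.463, 0.747, -0.047, 0.034, 0.042, 0.04, -0.362, 0.556, 0.896, -0.057, 0.04, 0.05, 0.04, -0.422, 0.648, 1.046, -0.066, 0.047, 0.058, 0.04, -0.482, 0.741, 1.195, -0.076, 0.054, 0.067, 0.04, -0.543, 0.833, 1.345, -0.085, 0.06, 0.075, 0.04, -0.603, 0.926, 1.494, -0.095, 0.067, 0.083, 0.04, -0.663, 1.019, 1.644, -0.104, 0.074, 0.092, 0.04, -0.724, 1.111, 1.793, -0.114, 0.081, 0.1, 0.04]
[0.0127 0.0008 0.1515 1.    ]
[ 0.0082 -0.0003  0.1534  1.    ]
```

{"fn": "move_arm", "kwargs": {
  "plan": [-0.06,0.093,0.149,-0.009,0.007,0.008,0.04,-0.121,0.185,0.299,-0.019,0.013,0.017,0.04,-0.181,0.278,0.448,-0.028,0.02,0.025,0.04,-0.241,0.37,0.598,-0.038,0.027,0.033,0.04,-0.301,0.463,0.747,-0.047,0.034,0.042,0.04,-0.362,0.556,0.896,-0.057,0.04,0.05,0.04,-0.422,0.648,1.046,-0.066,0.047,0.058,0.04,-0.482,0.741,1.195,-0.076,0.054,0.067,0.04,-0.543,0.833,1.345,-0.085,0.06,0.075,0.04,-0.603,0.926,1.494,-0.095,0.067,0.083,0.04,-0.663,1.019,1.644,-0.104,0.074,0.092,0.04,-0.724,1.111,1.793,-0.114,0.081,0.1,0.04]
}}

```text
clock: 24.48
position: [0.5113, -0.0986, 0.322]
ee_rot: [0.617, 0.557, 0.407, -0.378]
ft_force: [0.4, -1.1, -1.9]
grip_width: 0.672
grasp_force: 39.1
```

```bash
python3 -c "
from h import *
state()
o=[.0115,.0003,.152]
p=shot('wrist')
for d in manip.tip_of(p,'case1')[:3]: print('case',round(d['conf'],2),w(p,d['position']))
for d in manip.tip_of(p,'peg1')[:3]: print('peg',round(d['conf'],2),w(p,d['position']))
for z in (.225,.15): centre_goto(PEG3+[0,0,z],place(.4),o)
"
```

```text
t 24.475 p [ 0.5113 -0.0986  0.322 ] q [ 0.6174  0.557   0.407  -0.378 ] F [ 0.3787 -1.0952 -1.9446] g 0.6721251922481761 39.07297074794769
j [ 0.5848  0.3813 -0.2277  1.8225 -1.0209  1.5147  0.6392]
case 0.96 [0.5315 0.0631 0.2727]
row [-0.0049, -0.0031, -0.0067] [-0.0474, 0.0017, 0.0119] now [0.5234 0.0454 0.2738]
row [-0.0049, -0.0031, -0.0067] [-0.1166, 0.0023, 0.0409] now [0.5234 0.0454 0.2738]
```

{"fn": "move_arm", "kwargs": {
  "plan": [-0.005,-0.003,-0.007,-0.047,0.001,0.012,0.04,-0.005,-0.003,-0.007,-0.047,0.001,0.012,0.04,-0.005,-0.003,-0.007,-0.065,0.001,0.019,0.04,-0.005,-0.003,-0.007,-0.085,0.001,0.028,0.04,-0.005,-0.003,-0.007,-0.105,0.001,0.036,0.04,-0.005,-0.003,-0.007,-0.117,0.001,0.041,0.04,-0.005,-0.003,-0.007,-0.117,0.001,0.041,0.04]
}}

```text
clock: 25.5
position: [0.5104, -0.1061, 0.1984]
ee_rot: [0.616, 0.561, 0.409, -0.373]
ft_force: [-0.3, 0.2, -0.4]
grip_width: 0.672
grasp_force: 39.1
```

```bash
python3 -c "
from h import *
state()
o=[.0115,.0003,.152]
for z in (.12,.0975): centre_goto(PEG3+[0,0,z],place(.4),o)
"
```

```text
t 25.5 p [ 0.5104 -0.1061  0.1984] q [ 0.6156  0.5611  0.4086 -0.3731] F [-0.3324  0.1669 -0.3807] g 0.6722022293448937 39.06134784221649
j [ 0.5839  0.578  -0.2144  1.8568 -0.9976  1.3888  0.8444]
row [0.0015, -0.0019, -0.0016] [-0.0275, 0.001, 0.0116] now [0.524  0.0378 0.1501]
row [0.0015, -0.0019, -0.0016] [-0.0482, 0.001, 0.0203] now [0.524  0.0378 0.1501]
```

{"fn": "move_arm", "kwargs": {
  "plan": [0,0,0,-0.014,0.001,0.006,0.04,0,0,0,-0.028,0.001,0.012,0.04,0,0,0,-0.039,0.001,0.0165,0.04,0,0,0,-0.045,0.001,0.019,0.04,0,0,0,-0.049,0.001,0.0207,0.04,0,0,0,-0.049,0.001,0.0207,0.04]
}}

```text
clock: 26.25
position: [0.5117, -0.1063, 0.1479]
ee_rot: [0.614, 0.562, 0.41, -0.374]
ft_force: [-7.3, -4.5, 16.6]
grip_width: 0.675
grasp_force: 40.7
```

{"fn": "move_arm", "kwargs": {
  "plan": [0,0,0,0,0,0,0.0854,0,0,0,0,0,0,0.0854,0,0,0,0,0,0,0.0854,0,0,0,0,0,-0.03,0.0854,0,0,0,0,0,-0.08,0.0854,0,0,0,0.03,0,-0.13,0.0854,0,0,0,0.08,0,-0.15,0.0854,0,0,0,0.12,0,-0.15,0.0854,0,0,0,0.12,0,-0.15,0.0854]
}}

```text
clock: 27.38
position: [0.5038, -0.1965, 0.3181]
ee_rot: [0.614, 0.563, 0.409, -0.371]
ft_force: [-0.2, 0.2, 0.3]
grip_width: 0.998
grasp_force: 0.0
```

```bash
python3 -c "
from h import *
state()
p=shot('wrist')
for d in manip.tip_of(p,'case1')[:3]: print('case',round(d['conf'],2),w(p,d['position']))
p=shot('top'); save(p,'t7.png')
for d in manip.tip_of(p,'case1')[:4]: print('case',round(d['conf'],2),w(p,d['position']))
for d in manip.tip_of(p,'filter')[:2]: print('filter',round(d['conf'],2),w(p,d['position']))
for d in manip.tip_of(p,'slot')[:2]: print('slot',round(d['conf'],2),w(p,d['position']))
for d in manip.silhouettes(p,'filter')[:1]:
    m=d['pixels']; b=cv2.boxPoints(cv2.minAreaRect(np.argwhere(m)[:,::-1].astype(np.float32))); print(np.array([onz(p,q,.022)[:2] for q in b]).round(3).tolist())
cv2.imwrite('pics/t7c.png',cv2.resize(p['color'][160:360,110:470,::-1],None,fx=2,fy=2))
"
```

```text
t 27.375 p [ 0.5038 -0.1965  0.3181] q [ 0.6144  0.5634  0.4094 -0.3708] F [-0.2431  0.1851  0.2518] g 0.9977149472813317 0.0
j [ 0.6723  0.461  -0.154   1.7092 -0.9382  1.647   0.7021]
case 0.85 [0.5257 0.0557 0.1023]
case 0.63 [0.6347 0.0499 0.0996]
case 0.83 [0.5228 0.0549 0.0966]
case 0.64 [0.6332 0.0445 0.1007]
filter 0.94 [ 0.395  -0.0061 -0.0043]
slot 0.72 [0.4868 0.3031 0.0002]
slot 0.28 [0.6369 0.0279 0.0458]
[[0.416, 0.09], [0.433, -0.024], [0.375, -0.033], [0.358, 0.08]]
```

View pics/t7c.png

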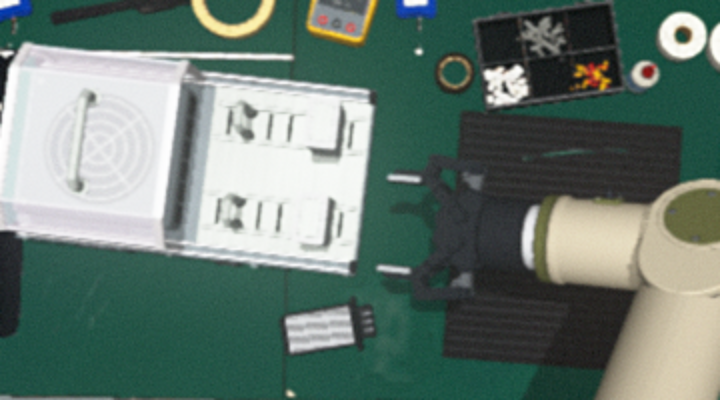

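Both cases hang on pegs 3 and 4 and the mat is empty. The cassette is at (325,328) in the crop, tab to the right. I'll check reach for picking and inserting it.

```bash
cat > b.py <<'E'
from fk2 import *
from h import *
q0=np.array(manip.get_obs()["joint_pos"])
for nm,c,Rm in (("pick",[.3955,.0095,.022],down(-1.42)),("pick_up",[.3955,.0095,.13],down(-1.42)),("pre",[.405,.31,.024],down(-np.pi-.09)),("ins",[.46,.305,.024],down(-np.pi-.09)),("pre_b",[.405,.31,.024],down(-.09))):
    q=min([ik(np.array(c)-Rm[:,2]*.148,Rm,np.array([s,.2,-s,2.1,0,1,a]),.03,.005) for s in(-.6,0,.6) for a in (-2.2,0,1.5)],key=lambda r:r[1]*10+r[2]); print(nm,q)
goto([.4,.01,.13],down(-1.42),.148); steps([.4,.01,.13],down(-1.42),12,.148)
E
python3 b.py
```

```text
pick (array([-0.067 ,  0.1446, -0.0754,  2.2589,  0.0161,  0.7387, -0.0028]), np.float64(2.2401075524415568e-07), 1.0128351002837324e-06)
pick_up (array([-0.0605, -0.048 , -0.0772,  2.1751, -0.0044,  1.0144,  0.0155]), np.float64(2.0494286465218672e-07), 3.130337140950053e-07)
pre (array([-0.9684,  0.3544,  0.2563,  1.9959, -0.1223,  0.8057, -2.3032]), np.float64(2.906159033548009e-07), 5.613429450349006e-07)
ins (array([-0.8939,  0.4313,  0.2668,  1.8882, -0.1484,  0.8411, -2.212 ]), np.float64(2.9744987899782036e-07), 2.6423122280981735e-07)
pre_b (array([-0.3693,  0.3849, -0.4242,  1.9637,  0.2099,  0.8353,  0.5731]), np.float64(1.9326057308248318e-07), 1.8469775219340308e-06)
row [0.142, -1.167, -0.215] [0.0432, -0.1216, 0.1959] n>=6.4
[0.012, -0.097, -0.018, 0.004, -0.01, 0.016, 0.0854, 0.024, -0.194, -0.036, 0.007, -0.02, 0.033, 0.0854, 0.035, -0.292, -0.054, 0.011, -0.03, 0.049, 0.0854, 0.047, -0.389, -0.072, 0.014, -0.041, 0.065, 0.0854, 0.059, -0.486, -0.09, 0.018, -0.051, 0.082, 0.0854, 0.071, -0.583, -0.108, 0.022, -0.061, 0.098, 0.0854, 0.083, -0.681, -0.125, 0.025, -0.071, 0.114, 0.0854, 0.095, -0.778, -0.143, 0.029, -0.081, 0.131, 0.0854, 0.106, -0.875, -0.161, 0.032, -0.091, 0.147, 0.0854, 0.118, -0.972, -0.179, 0.036, -0.101, 0.163, 0.0854, 0.13, -1.069, -0.197, 0.04, -0.112, 0.18, 0.0854, 0.142, -1.167, -0.215, 0.043, -0.122, 0.196, 0.0854]
```

{"fn": "move_arm", "kwargs": {
  "plan": [0.02,-0.17,-0.03,0,-0.01,0,0.0854,0.04,-0.34,-0.06,0.005,-0.03,0.02,0.0854,0.06,-0.51,-0.09,0.012,-0.055,0.06,0.0854,0.083,-0.68,-0.125,0.025,-0.071,0.114,0.0854,0.104,-0.85,-0.157,0.032,-0.09,0.145,0.0854,0.124,-1.02,-0.188,0.038,-0.107,0.17,0.0854,0.142,-1.167,-0.215,0.043,-0.122,0.196,0.0854,0.142,-1.167,-0.215,0.043,-0.122,0.196,0.0854]
}}

```text
clock: 28.72
position: [0.399, 0.0125, 0.2781]
ee_rot: [0.65, 0.76, -0.001, 0.001]
ft_force: [0.3, -0.2, 0.5]
grip_width: 0.996
grasp_force: 0.0
```

```bash
python3 -c "
from h import *
state()
p=shot('wrist'); save(p,'w8.png')
for d in manip.tip_of(p,'filter')[:2]: print('filter',round(d['conf'],2),w(p,d['position']))
for d in manip.silhouettes(p,'filter')[:1]:
    m=d['pixels']; a=np.argwhere(m)[::20,::-1]; P=np.array([onz(p,q,.022)[:2] for q in a]); b=cv2.boxPoints(cv2.minAreaRect((P*1000).astype(np.float32)))/1000; print(b.round(3).tolist())
"
```

```text
t 28.725 p [0.399  0.0125 0.2781] q [ 0.6496  0.7603 -0.0007  0.0011] F [ 0.2807 -0.2374  0.5318] g 0.9959061469579402 0.0
j [ 0.2142 -0.0276 -0.3534  2.1536 -0.008   1.0134  0.022 ]
filter 0.96 [ 0.4029 -0.0037 -0.0007]
[[0.39500001072883606, 0.19300000369548798], [0.47099998593330383, -0.05000000074505806], [0.6970000267028809, 0.020999999716877937], [0.6209999918937683, 0.2639999985694885]]
```

View pics/w8.png

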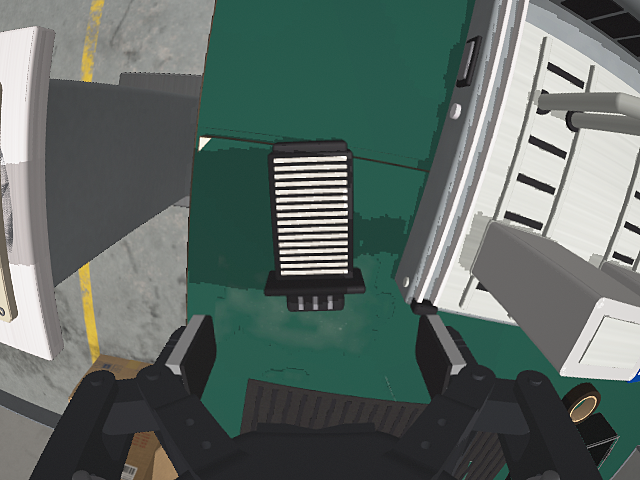

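The cassette body's corners are at (268,155), (352,155), (352,275) and (276,275), with its tab toward the bottom. I also see a dark opening at (468,62) in the front face.

```bash
python3 -c "
from h import *
p=shot('wrist')
for uv,z in (((268,155),.022),((352,155),.022),((352,272),.022),((276,274),.022),((315,284),.034),((468,40),.02),((470,85),.02),((457,110),.03)): print(uv,onz(p,uv,z))
"
```

```text
(268, 155) [0.3618 0.0692 0.022 ]
(352, 155) [0.4122 0.0767 0.022 ]
(352, 272) [0.4256 0.0012 0.022 ]
(276, 274) [ 0.376  -0.0077  0.022 ]
(315, 284) [ 0.4019 -0.0054  0.034 ]
(468, 40) [0.4739 0.1653 0.02  ]
(470, 85) [0.4797 0.1359 0.02  ]
(457, 110) [0.4699 0.1166 0.03  ]
```

```bash
python3 -c "
from h import *
for z in (.06,.022): goto([.3987,.0108,z],down(-1.40),.148)
"
```

```text
row [0.001, -0.0, -0.022] [0.0018, -0.0012, 0.0704] n>=1.1
row [0.001, -0.0, -0.022] [0.0018, -0.0013, 0.1084] n>=1.7
```

{"fn": "move_arm", "kwargs": {
  "plan": [0,0,-0.022,0.002,-0.001,0.035,0.0854,0,0,-0.022,0.002,-0.001,0.07,0.0854,0,0,-0.022,0.002,-0.001,0.095,0.0854,0,0,-0.022,0.002,-0.001,0.108,0.0854,0,0,-0.022,0.002,-0.001,0.108,0.0854,0,0,-0.022,0.002,-0.001,0.108,0.04,0,0,-0.022,0.002,-0.001,0.108,0.04,0,0,-0.022,0.002,-0.001,0.108,0.04,0,0,-0.022,0.002,-0.001,0.108,0.04,0,0,-0.022,0.002,-0.001,0.108,0.04],
  "squeeze": 30
}}

```text
clock: 30.18
position: [0.3991, 0.0119, 0.1714]
ee_rot: [0.643, 0.766, 0.0, 0.002]
ft_force: [-1.5, -1.3, 5.5]
grip_width: 0.602
grasp_force: 30.4
```

```bash
python3 -c "
from h import *
state()
T=T_tool(); o=[.4015,-.005,.0]
print('origin in tool', np.linalg.inv(T)@np.append(o,1))
print('grasp',T@[0,0,.155,1])
"
```

```text
t 30.175 p [0.3991 0.0119 0.1714] q [0.6433 0.7656 0.0003 0.0016] F [-1.4585 -1.2907  5.5018] g 0.6018450074863834 30.354696214199066
j [ 0.1937  0.1653 -0.352   2.237   0.0865  0.7486 -0.0439]
origin in tool [-0.0167 -0.001   0.1715  1.    ]
grasp [0.3995 0.0116 0.0164 1.    ]
```

```bash
cat >> h.py <<'E'
SLOT=np.array([.4875,.3033,0]); FO=[-.0167,0,.1715]
def fsteps(dx,dz,n,g=.04,dy=0,yaw=-.09):
    ex,ey,ez=axes(yaw); Rm=down(-np.pi+yaw); c=SLOT+ex*dx+ey*dy+ez*dz
    T=T_tool(); p=c-Rm@np.array(FO); d=T[:3,:3].T@(p-T[:3,3]); r=R.from_matrix(T[:3,:3].T@Rm).as_rotvec()
    print("row",r.round(4),d.round(4))
    if n: print([float(v) for k in range(1,n+1) for v in (*(r*k/n).round(3),*(d*k/n).round(3),g)])
E
python3 -c "
from h import *
fsteps(-.105,.06,0)"
```

```text
row [ 0.0037 -0.0009  1.834 ] [ 0.2947  0.0522 -0.0605]
```

{"fn": "move_arm", "kwargs": {
  "plan": [0,0,0,0,0,-0.03,0.04,0,0,0,0,0,-0.06,0.04,0,0,0.18,0.03,0.005,-0.06,0.04,0,0,0.36,0.06,0.01,-0.06,0.04,0,0,0.54,0.09,0.015,-0.06,0.04,0,0,0.72,0.12,0.02,-0.06,0.04,0,0,0.9,0.15,0.026,-0.06,0.04,0,0,1.08,0.18,0.032,-0.06,0.04,0,0,1.26,0.21,0.037,-0.06,0.04,0,0,1.44,0.24,0.042,-0.06,0.04,0,0,1.62,0.27,0.047,-0.06,0.04,0,0,1.8,0.295,0.052,-0.06,0.04]
}}

```text
clock: 31.68
position: [0.3988, 0.3127, 0.2305]
ee_rot: [1.0, -0.031, 0.001, 0.0]
ft_force: [0.8, -0.9, -1.5]
grip_width: 0.603
grasp_force: 33.2
```

```bash
python3 -c "
from h import *
state()
p=shot('wrist'); save(p,'w9.png')
for d in manip.tip_of(p,'filter')[:2]: print('filter',round(d['conf'],2),w(p,d['position']))
for d in manip.tip_of(p,'slot')[:2]: print('slot',round(d['conf'],2),w(p,d['position']))
print('FO',(T_tool()@np.append(FO,1))[:3])
fsteps(-.105,.06,0)
fsteps(-.105,.0015,0)
"
```

```text
t 31.675 p [0.3988 0.3127 0.2305] q [ 0.9995 -0.0307  0.001   0.0004] F [ 0.7652 -0.9369 -1.4607] g 0.602998499059167 33.19972515106201
j [-0.3476  0.2878 -0.4564  1.9378  0.157   0.9492 -2.5118]
filter 0.74 [0.384  0.3107 0.0578]
slot 0.64 [0.4869 0.3027 0.0025]
FO [0.3822 0.3134 0.0589]
row [ 0.0005 -0.0017  0.0368] [ 0.0011  0.0014 -0.0011]
row [ 0.0005 -0.0017  0.0368] [0.001  0.0013 0.0574]
```

View pics/w9.png

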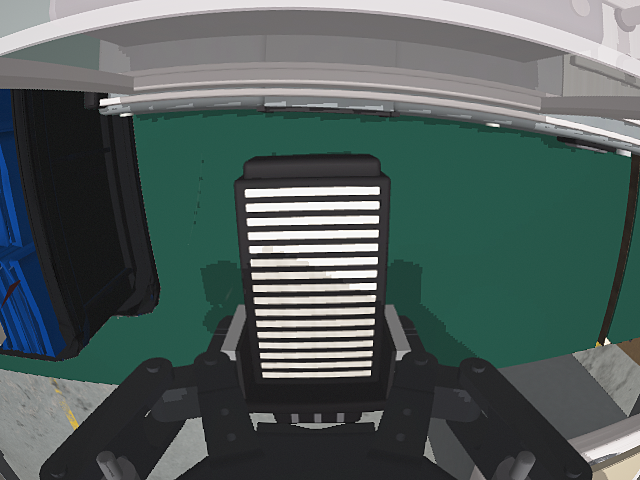

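```bash
python3 - <<'E'
from h import *
from fk2 import ik,LO,HI
p=shot('wrist')
cv2.imwrite('pics/w9c.png',cv2.resize(p['color'][90:130,230:430,::-1],None,fx=4,fy=4,interpolation=cv2.INTER_CUBIC))
ex,ey,ez=axes()
for uv in ((265,107),(393,113),(250,105),(405,115)):
    o,d=ray(p,uv); t=((SLOT-o)@ex)/(d@ex); X=o+t*d; print(uv,X,'st y rel slot',(X-SLOT)@ey)
q=np.array(manip.get_obs()["joint_pos"])
for dx,dz in ((-.105,.06),(-.105,.002),(-.05,.002)):
    Rm=down(-np.pi-.09); P=SLOT+ex*dx+ez*dz-Rm@np.array(FO); s=ik(P,Rm,q,.0,.01); q=s[0]; print(s)
E
```

```text
(265, 107) [0.4899 0.3303 0.0378] st y rel slot 0.02706476235950926
(393, 113) [0.4849 0.2744 0.0338] st y rel slot -0.029028688299915506
(250, 105) [0.4902 0.3332 0.0583] st y rel slot 0.030058597621568157
(405, 115) [0.4841 0.266  0.0217] st y rel slot -0.03748602225574031
(array([-0.3479,  0.2854, -0.4513,  1.9381,  0.1514,  0.9509, -2.5325]), np.float64(6.789498869258612e-08), 4.5672414814252133e-07)
(array([-0.3747,  0.3761, -0.4268,  1.972 ,  0.2066,  0.8353, -2.5754]), np.float64(5.304632816346698e-07), 1.9359044751416965e-06)
(array([-0.3384,  0.4472, -0.3981,  1.8666,  0.221 ,  0.8708, -2.5054]), np.float64(4.7158166805564647e-07), 1.6696125438017094e-06)
```

View pics/w9c.png

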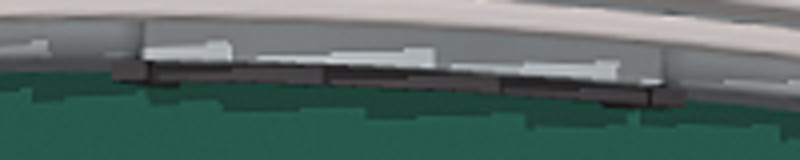

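The crop shows the slot opening from u≈267 to 395, which gives its centre about 1 mm right of my estimate. Next I check how the cassette sits in the grip.

```bash
python3 - <<'E'
from h import *
p=shot('wrist'); T=T_tool(); Ti=np.linalg.inv(T)
for uv in ((246,191),(380,191),(261,378),(373,378),(237,181),(390,181)):
    X=onz(p,uv,.0589+.022); print(uv,(Ti@np.append(X,1))[:3])
E
```

```text
(246, 191) [ 0.0608 -0.0243  0.1493]
(380, 191) [0.0608 0.0195 0.1494]
(261, 378) [-0.0153 -0.0238  0.1492]
(373, 378) [-0.0154  0.022   0.1493]
(237, 181) [ 0.0642 -0.0272  0.1493]
(390, 181) [0.0642 0.0227 0.1494]
```

```bash
python3 -c "
from h import *
fsteps(-.108,.002,0,dy=-.0025)"
```

```text
row [ 0.0017 -0.0016  0.0363] [-0.0026  0.002   0.0567]
```

{"fn": "move_arm", "kwargs": {
  "plan": [0,0,0.018,-0.0025,0.001,0.02,0.04,0,0,0.036,-0.0025,0.002,0.04,0.04,0,0,0.036,-0.0025,0.002,0.052,0.04,0,0,0.036,-0.0025,0.002,0.0565,0.04,0,0,0.036,-0.0025,0.002,0.0565,0.04]
}}

```text
clock: 32.55
position: [0.3966, 0.3096, 0.1738]
ee_rot: [0.999, -0.046, 0.001, 0.001]
ft_force: [0.9, 0.2, -1.3]
grip_width: 0.604
grasp_force: 33.1
```

```bash
python3 - <<'E'
from h import *
state()
p=shot('wrist'); save(p,'w10.png')
cv2.imwrite('pics/w10c.png',cv2.resize(p['color'][70:220,210:430,::-1],None,fx=3.6,fy=3.6,interpolation=cv2.INTER_CUBIC))
E
```

```text
t 32.55 p [0.3966 0.3096 0.1738] q [ 0.999  -0.0458  0.0008  0.0006] F [ 0.872   0.2132 -1.28  ] g 0.6039376830361146 33.0951064825058
j [-0.4027  0.3646 -0.3965  1.9815  0.1903  0.8304 -2.567 ]
```

View pics/w10c.png

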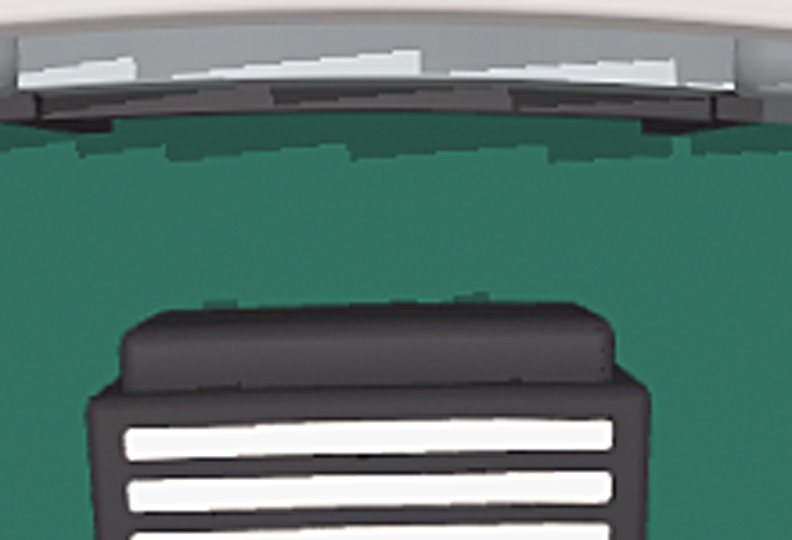

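```bash
python3 - <<'E'
from h import *
p=shot('wrist'); ex,ey,ez=axes()
f=lambda u,v:(210+u/3.6,70+v/3.6)
for u,v in ((38,97),(38,118),(713,97),(713,120)):
    o,d=ray(p,f(u,v)); t=((SLOT-o)@ex)/(d@ex); X=o+t*d; print('slot z %.4f  ey %.4f'%(X[2],(X-SLOT)@ey))
for u,v,z in ((90,400,.024),(650,388,.024),(125,430,.024),(612,420,.024),(122,345,.0225),(612,335,.0225)):
    X=onz(p,f(u,v),z); print('filt ex %.4f ey %.4f'%((X-SLOT)@ex,(X-SLOT)@ey))
E
```

```text
slot z 0.0439  ey 0.0242
slot z 0.0179  ey 0.0309
slot z 0.0420  ey -0.0263
slot z 0.0114  ey -0.0340
filt ex -0.0264 ey 0.0254
filt ex -0.0254 ey -0.0257
filt ex -0.0293 ey 0.0222
filt ex -0.0285 ey -0.0223
filt ex -0.0216 ey 0.0225
filt ex -0.0208 ey -0.0223
```

The cassette tip at crop (122–612, 340) lines up with the slot jambs at (38, 713) to about 1 mm. I start inserting.

{"fn": "move_arm", "kwargs": {
  "plan": [0,0,0,0.006,0.001,0.001,0.04,0,0,0,0.014,0.001,0.001,0.04,0,0,0,0.02,0.001,0.001,0.04,0,0,0,0.025,0.001,0.001,0.04,0,0,0,0.03,0.001,0.001,0.04,0,0,0,0.034,0.001,0.001,0.04,0,0,0,0.034,0.001,0.001,0.04]
}}

```text
clock: 33.52
position: [0.4304, 0.3054, 0.1726]
ee_rot: [0.999, -0.046, 0.001, 0.001]
ft_force: [-0.8, -0.4, -1.2]
grip_width: 0.598
grasp_force: 33.1
```

{"fn": "move_arm", "kwargs": {
  "plan": [0,0,0,0.006,0,0,0.04,0,0,0,0.012,0,0,0.04,0,0,0,0.018,0,0,0.04,0,0,0,0.024,0,0,0.04,0,0,0,0.024,0,0,0.04]
}}

```text
clock: 34.15
position: [0.4546, 0.3031, 0.1727]
ee_rot: [0.999, -0.046, 0.001, 0.001]
ft_force: [-0.7, 0.1, -1.8]
grip_width: 0.597
grasp_force: 33.1
```

{"fn": "move_arm", "kwargs": {
  "plan": [0,0,0,0,0,0,0.0854,0,0,0,0,0,0,0.0854,0,0,0,0,0,0,0.0854,0,0,0,0,0,-0.03,0.0854,0,0,0,0,0,-0.06,0.0854,0,0,0,-0.03,0,-0.06,0.04,0,0,0,-0.06,0,-0.06,0,0,0,0,-0.06,0,-0.06,0,0,0,0,-0.06,0,-0.06,0]
}}

```text
clock: 35.28
position: [0.3948, 0.3088, 0.2328]
ee_rot: [0.999, -0.046, 0.001, 0.0]
ft_force: [0.4, 0.2, -1.2]
grip_width: 0.142
grasp_force: 0.0
```

```bash
python3 - <<'E'
from h import *
state()
p=shot('wrist'); save(p,'w11.png')
for d in manip.tip_of(p,'filter')[:2]:
    X=w(p,d['position']); ex,ey,ez=axes(); print('filter',round(d['conf'],2),X,(X-SLOT)@ex,(X-SLOT)@ey)
E
```

```text
t 35.275 p [0.3948 0.3088 0.2328] q [ 0.9989 -0.046   0.0011  0.0005] F [ 0.4098  0.1717 -1.2085] g 0.142177975435124 0.0
j [-0.3802  0.2677 -0.4168  1.9518  0.1352  0.9476 -2.5259]
filter 0.7 [ 0.4361  0.3019 -0.0043] -0.05106337044649161 -0.006013756758674596
```

View pics/w11.png

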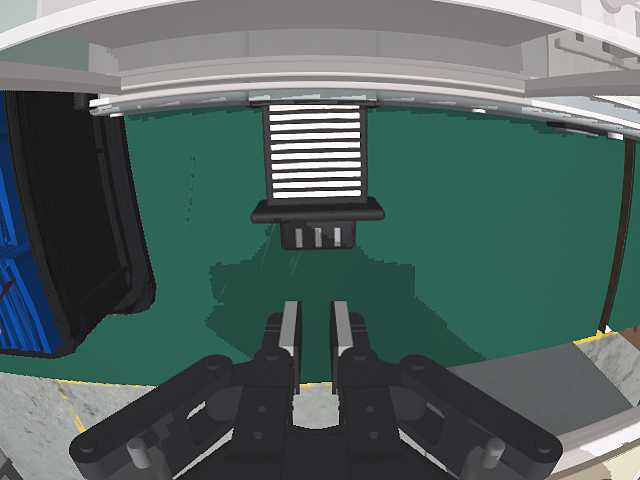

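The cassette is about 40 mm into the slot and straight, with its plate at (317,212) and the fingers behind the tab. I lower the closed fingers and push.

{"fn": "move_arm", "kwargs": {
  "plan": [0,0,0,-0.002,-0.001,0.02,0,0,0,0,-0.002,-0.001,0.04,0,0,0,0,-0.002,-0.001,0.053,0,0,0,0,-0.002,-0.001,0.053,0,0,0,0,0.008,-0.001,0.053,0,0,0,0,0.016,-0.001,0.053,0,0,0,0,0.024,-0.001,0.053,0,0,0,0,0.032,-0.001,0.053,0,0,0,0,0.04,-0.001,0.053,0,0,0,0,0.047,-0.001,0.053,0,0,0,0,0.05,-0.001,0.053,0,0,0,0,0.05,-0.001,0.053,0]
}}

```text
clock: 36.88
position: [0.4445, 0.3051, 0.1796]
ee_rot: [0.999, -0.046, 0.001, 0.001]
ft_force: [-0.1, -0.3, 0.2]
grip_width: -0.002
grasp_force: 0.0
```

```bash
python3 - <<'E'
from h import *
state()
p=shot('wrist'); ex,ey,ez=axes(); P=T_tool()[:3,3]; print('hand',(P-SLOT)@ex,(P-SLOT)@ey)
for d in manip.tip_of(p,'filter')[:2]:
    X=w(p,d['position']); print('filter',round(d['conf'],2),X,(X-SLOT)@ex,(X-SLOT)@ey)
cv2.imwrite('pics/w12.png',p['color'][:,:,::-1])
E
```

```text
t 36.875 p [0.4445 0.3051 0.1796] q [ 0.9989 -0.0461  0.0009  0.0007] F [-0.123  -0.2973  0.2048] g -0.0024084919885200627 0.026469464715859203
j [-0.3859  0.4142 -0.3506  1.8892  0.185   0.8689 -2.4921]
hand -0.04301099431445118 -0.002252965999422444
```

{"fn": "move_arm", "kwargs": {
  "plan": [0,0,0,0.003,0,0,0,0,0,0,0.006,0,0,0,0,0,0,0.008,0,0,0,0,0,0,0.009,0,0,0]
}}

```text
clock: 37.48
position: [0.4529, 0.3048, 0.1796]
ee_rot: [0.999, -0.046, 0.0, 0.0]
ft_force: [-3.7, 3.9, 0.5]
grip_width: -0.002
grasp_force: 2.2
```

{"fn": "move_arm", "kwargs": {
  "plan": [0,0,0,0.001,0,0,0,0,0,0,0.002,0,0,0,0,0,0,0.003,0,0,0,0,0,0,0.003,0,0,0]
}}

```text
clock: 37.98
position: [0.4538, 0.3052, 0.1795]
ee_rot: [0.999, -0.045, -0.002, 0.001]
ft_force: [-14.7, 0.6, 10.5]
grip_width: 0.002
grasp_force: 7.5
```

{"fn": "move_arm", "kwargs": {
  "plan": [0,0,0,-0.02,0,0,0,0,0,0,-0.05,0,-0.02,0,0,0,0,-0.05,0,-0.07,0.04,0,0,0,-0.05,0,-0.1,0.0854,0,0,0,-0.05,0,-0.1,0.0854]
}}

```text
clock: 38.6
position: [0.4072, 0.3091, 0.2822]
ee_rot: [0.999, -0.046, 0.003, -0.001]
ft_force: [0.9, 0.2, 0.3]
grip_width: 0.636
grasp_force: 0.0
```

```bash
python3 - <<'E'
from h import *
state()
p=shot('wrist'); ex,ey,ez=axes()
for d in manip.tip_of(p,'filter')[:2]:
    X=w(p,d['position']); print('filter',round(d['conf'],2),X,(X-SLOT)@ex,(X-SLOT)@ey)
cv2.imwrite('pics/w13.png',cv2.resize(p['color'][60:260,160:480,::-1],None,fx=2.4,fy=2.4,interpolation=cv2.INTER_CUBIC))
p=shot('top')
for l in('filter','slot'):
  for d in manip.tip_of(p,l)[:1]:
    X=w(p,d['position']); print(l,round(d['conf'],2),X,(X-SLOT)@ex,(X-SLOT)@ey)
for d in manip.tip_of(p,'case1')[:3]: print('case',round(d['conf'],2),w(p,d['position']))
E
```

```text
t 38.6 p [0.4072 0.3091 0.2822] q [ 0.9989 -0.0463  0.003  -0.0007] F [0.8536 0.2432 0.2578] g 0.6363979707231507 0.0
j [-0.3872  0.2166 -0.3892  1.8895  0.0982  1.0482 -2.4803]
filter 0.71 [ 0.4894  0.2973 -0.0056] 0.0024601770255565677 -0.005790216831615572
filter 0.45 [ 0.4849  0.2996 -0.0101] -0.0022244198132503534 -0.0038746962574299003
slot 0.63 [ 0.7145 -0.1255  0.0031] 0.2646194572718814 -0.4066922982703023
case 0.75 [0.5241 0.0535 0.0966]
case 0.7 [0.6336 0.0448 0.0967]
```

View pics/w13.png

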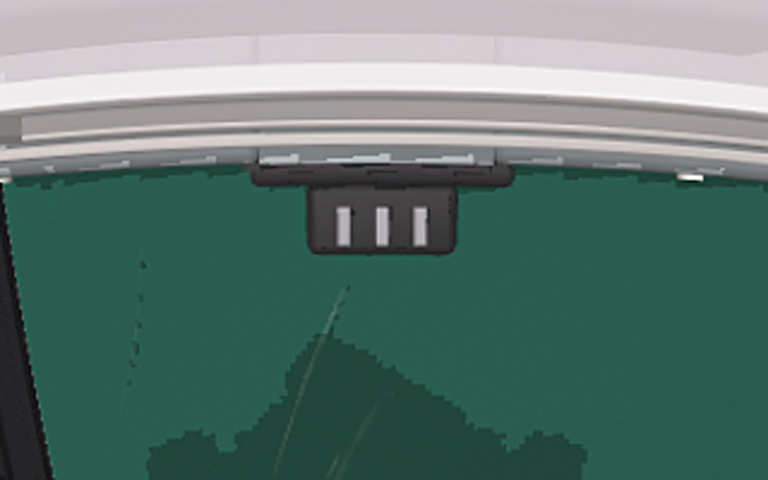

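The cassette is home: its plate at (250–512, 175) is flush with the face and centred on the slot. Now I shut the guard.

```bash
python3 -c "
from h import *
for z in (.27,): goto([.5996,.2872,z],down(-np.pi-.09),.155)
"
```

```text
row [0.002, -0.0, -0.002] [0.1947, 0.0038, -0.1463] n>=3.9
```

{"fn": "move_arm", "kwargs": {
  "plan": [0,0,0,0,0,-0.05,0.0854,0,0,0,0,0,-0.1,0.0854,0,0,0,0,0,-0.146,0.0854,0,0,0,0.04,0.001,-0.146,0.0854,0,0,0,0.09,0.002,-0.146,0.0854,0,0,0,0.14,0.003,-0.146,0.0854,0,0,0,0.195,0.004,-0.146,0.0854,0,0,0,0.195,0.004,-0.146,0.0854]
}}

```text
clock: 39.9
position: [0.6033, 0.2849, 0.4225]
ee_rot: [0.999, -0.048, -0.001, 0.002]
ft_force: [-1.0, 0.2, -0.7]
grip_width: 0.999
grasp_force: 0.0
```

```bash
python3 -c "
from h import *
state()
p=shot('wrist')
for d in manip.tip_of(p,'guard_handle')[:1]: X=w(p,d['position']); print('h',d['conf'],X); goto([X[0],X[1],.2095],down(-np.pi-.09),.155)
"
```

```text
t 39.9 p [0.6033 0.2849 0.4225] q [ 0.9988 -0.0483 -0.0007  0.002 ] F [-1.038   0.2153 -0.6831] g 0.9993923069341686 0.0
j [-0.3059  0.4363 -0.2908  1.2946  0.1252  1.4316 -2.2561]
h 0.8 [0.6014 0.2894 0.2092]
row [0.002, 0.001, -0.002] [0.0012, -0.0023, 0.0599] n>=1.0
```

{"fn": "move_arm", "kwargs": {
  "plan": [0,0,0,0,-0.002,0.03,0.0854,0,0,0,0,-0.002,0.058,0.0854,0,0,0,0,-0.002,0.058,0.0854,0,0,0,0,-0.002,0.058,0,0,0,0,0,-0.002,0.058,0,0,0,0,0,-0.002,0.058,0,0,0,0,0,-0.002,0.058,0,0,0,0,0,-0.002,0.058,0],
  "squeeze": 40
}}

```text
clock: 41.0
position: [0.6003, 0.2868, 0.3686]
ee_rot: [0.999, -0.047, 0.0, 0.003]
ft_force: [-5.9, -10.0, 8.0]
grip_width: 0.123
grasp_force: 39.5
```

{"fn": "move_arm", "kwargs": {
  "plan": [0,0,0,0,0.02,0,0,0,0,0,0,0.045,0,0,0,0,0,0,0.07,0,0,0,0,0,0,0.095,0,0,0,0,0,0,0.12,0,0,0,0,0,0,0.145,0,0,0,0,0,0,0.17,0,0,0,0,0,0,0.19,0,0,0,0,0,0,0.2,0,0,0,0,0,0,0.204,0,0,0,0,0,0,0.205,0,0]
}}

```text
clock: 42.38
position: [0.5811, 0.085, 0.3685]
ee_rot: [0.999, -0.046, 0.001, 0.0]
ft_force: [-2.0, 2.4, 6.4]
grip_width: 0.122
grasp_force: 40.7
```

```bash
python3 -c "
from h import *
state()"
```

```text
t 42.375 p [0.5811 0.085  0.3685] q [ 0.9989 -0.0459  0.0008  0.0005] F [-1.999   2.3911  6.358 ] g 0.122317487472278 40.7011878490448
j [-0.0327  0.2821 -0.2289  1.6061  0.0678  1.2599 -1.9361]
```

{"fn": "move_arm", "kwargs": {
  "plan": [0,0,0,0,0.003,0,0,0,0,0,0,0.004,0,0,0,0,0,0,0.004,0,0]
}}

```text
clock: 42.75
position: [0.5808, 0.0817, 0.3685]
ee_rot: [0.999, -0.045, 0.001, 0.0]
ft_force: [-2.3, 2.9, 5.2]
grip_width: 0.12
grasp_force: 40.7
```

{"fn": "move_arm", "kwargs": {
  "plan": [0,0,0,0,0,0,0.0854,0,0,0,0,0,0,0.0854,0,0,0,0,0,0,0.0854,0,0,0,0,0,-0.04,0.0854,0,0,0,0,0,-0.08,0.0854,0,0,0,-0.05,0,-0.12,0.0854,0,0,0,-0.1,0,-0.14,0.0854,0,0,0,-0.1,0,-0.14,0.0854]
}}

```text
clock: 43.75
position: [0.4789, 0.0911, 0.5109]
ee_rot: [0.999, -0.045, 0.003, 0.0]
ft_force: [0.5, -0.3, -0.2]
grip_width: 0.998
grasp_force: 0.0
```

```bash
python3 -c "
from h import *
state(); ex,ey,ez=axes()
for n in ('wrist','scene'):
    p=shot(n)
    for l in ('guard_handle','filter','case1'):
        for d in manip.tip_of(p,l)[:2]: X=w(p,d['position']); print(n,l,round(d['conf'],2),X,'rel slot',(X-SLOT)@ex,(X-SLOT)@ey)
    if n=='wrist': save(p,'w14.png')
"
```

```text
t 43.75 p [0.4789 0.0911 0.5109] q [ 0.999  -0.0452  0.0033  0.0004] F [ 0.5048 -0.3295 -0.1578] g 0.9977747093253992 0.0
j [-0.0286  0.001  -0.2528  1.6232  0.0031  1.5115 -1.9429]
wrist guard_handle 0.85 [0.5831 0.0874 0.209 ] rel slot 0.11458348250838295 -0.20645887517259115
wrist guard_handle 0.66 [ 0.7144 -0.1212  0.    ] rel slot 0.26418357317814145 -0.40239804220469066
wrist filter 0.92 [ 0.492   0.2997 -0.0074] rel slot 0.00481075362047272 -0.0031434366053265006
scene guard_handle 0.95 [0.584  0.0864 0.2085] rel slot 0.11555562943363253 -0.20734562858941266
scene case1 0.97 [0.527  0.0535 0.0985] rel slot 0.06175982969862484 -0.24525755526422277
scene case1 0.84 [0.6355 0.0444 0.0958] rel slot 0.1707130138596563 -0.24456136274589438
```

View pics/w14.png

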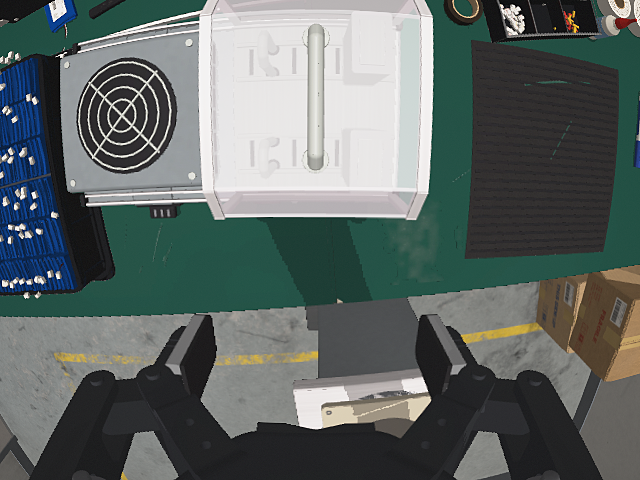

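The view shows the guard over the bay with both cases under it and the cassette tab at (163,212). However, the handle reads about 5 mm short of its original place. I'll push the bar from the fan side against the stop with closed fingers.

```bash
python3 -c "
from h import *
for z in (.27,.211): goto([.5865,.1195,z],down(-np.pi-.09),.16)
"
```

```text
row [0.001, 0.0, -0.002] [0.1016, -0.039, 0.0771] n>=2.1
row [0.001, 0.0, -0.002] [0.1016, -0.0391, 0.1361] n>=2.8
```

{"fn": "move_arm", "kwargs": {
  "plan": [0,0,0,0.05,-0.02,0.03,0,0,0,0,0.1,-0.039,0.07,0,0,0,0,0.1,-0.039,0.077,0,0,0,0,0.1,-0.039,0.077,0,0,0,0,0.1,-0.039,0.11,0,0,0,0,0.1,-0.039,0.136,0,0,0,0,0.1,-0.039,0.136,0,0,0,0,0.1,-0.033,0.136,0,0,0,0,0.1,-0.029,0.136,0,0,0,0,0.1,-0.025,0.136,0]
}}

```text
clock: 45.4
position: [0.5833, 0.1054, 0.3731]
ee_rot: [0.999, -0.046, 0.001, 0.0]
ft_force: [0.7, -0.0, -0.1]
grip_width: -0.0
grasp_force: 0.0
```

{"fn": "move_arm", "kwargs": {
  "plan": [0,0,0,0,0.003,0,0,0,0,0,0,0.006,0,0,0,0,0,0,0.009,0,0,0,0,0,0,0.009,0,0]
}}

```text
clock: 45.9
position: [0.5824, 0.1, 0.3726]
ee_rot: [0.999, -0.044, 0.002, -0.002]
ft_force: [3.2, 10.8, -1.3]
grip_width: -0.001
grasp_force: 5.7
```

{"fn": "move_arm", "kwargs": {
  "plan": [0,0,0,0,0.002,0,0,0,0,0,0,0.002,0,0]
}}

```text
clock: 46.15
position: [0.5822, 0.0994, 0.3726]
ee_rot: [0.999, -0.043, 0.002, -0.003]
ft_force: [5.5, 15.7, -4.0]
grip_width: -0.002
grasp_force: 8.2
```

{"fn": "move_arm", "kwargs": {
  "plan": [0,0,0,0,-0.01,0,0,0,0,0,0,-0.015,-0.03,0,0,0,0,0,-0.015,-0.08,0,0,0,0,-0.05,-0.015,-0.12,0,0,0,0,-0.1,-0.015,-0.14,0,0,0,0,-0.1,-0.015,-0.14,0]
}}

```text
clock: 46.9
position: [0.4814, 0.12, 0.515]
ee_rot: [0.999, -0.045, 0.003, 0.0]
ft_force: [0.3, -0.9, -1.0]
grip_width: -0.003
grasp_force: 0.0
```

```bash
python3 -c "
from h import *
state()
for n in ('wrist','scene','top'):
    p=shot(n)
    for l in ('guard_handle','case1'):
        for d in manip.tip_of(p,l)[:2]: X=w(p,d['position']); print(n,l,round(d['conf'],2),X)
"
```

```text
t 46.9 p [0.4814 0.12   0.515 ] q [ 0.999  -0.0451  0.0032  0.0004] F [ 0.3128 -0.8991 -1.0455] g -0.0025216157128292445 0.0
j [-0.0569  0.0219 -0.2843  1.5943  0.0094  1.5206 -2.0026]
wrist guard_handle 0.59 [0.5818 0.088  0.2099]
wrist case1 0.26 [ 0.7142 -0.1217 -0.0043]
scene guard_handle 0.83 [0.5818 0.0846 0.2074]
scene case1 0.67 [0.6362 0.0457 0.096 ]
scene case1 0.56 [0.5256 0.0533 0.0989]
top guard_handle 0.93 [0.581  0.0804 0.2084]
```

```bash
python3 -c "
from h import *
p=shot('wrist')
for d in manip.tip_of(p,'filter')[:1]: print(d['conf'],w(p,d['position']))
print(manip.hand_in())"
```

```text
0.65 [ 0.4908  0.2978 -0.0048]
the job is handed in; nothing more can be done
None
```

I handed in the job at about 47 s. Both cases hang on pegs 3 and 4, the cassette is home in its slot and the guard is pushed shut against its stop. No verdict came back; j7 read 2.601 against its 2.6 limit while I picked up the second case, so the joint-range rule is the one risk.

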